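Pack the specimen transport case and screw its lid down

TASK

Stand the specimen cups that wait near the front edge of the bench, in front of the scale (one to three of them), flat and upright in the open transport case, one to a bay, and shut the lid fully. Then take the square-socket driver from its stand and screw both captive screws of the lid fully home (clockwise): each time set the driver upright and square over the screw head, all the way down, before you begin to turn, and turn the screws with the driver only. Finally stand the driver back in its stand, and leave the timer, the pen and the beaker where they are.

Things in the scene. Friction and masses are not known exactly. Their poses are not given: they have to be found in the camera images.
- cup_a_mid (a point): red-lidded white specimen cup, upright cylinder 62 mm in diameter and 68 mm high, 60 g; the point is its centre, 34 mm above its underside, z up. At the start on the bench near its front edge, right of the case, in front of the scale. May be absent.
- cup_b_mid (a point): yellow-lidded white specimen cup, upright cylinder 62 mm in diameter and 68 mm high, 60 g; the point is its centre, 34 mm above its underside, z up. At the start on the bench near its front edge, right of the case, in front of the scale. May be absent.
- cup_c_mid (a point): red-lidded white specimen cup, upright cylinder 62 mm in diameter and 68 mm high, 60 g; the point is its centre, 34 mm above its underside, z up. At the start on the bench near its front edge, right of the case, in front of the scale. May be absent.
- case: specimen transport case, a blue tray fixed to the bench, 102 (x: -56 to +46) x 292 (y) x 40 mm high, floor and walls 5 mm, front wall 15 mm; origin: underside, below the middle of the bays; x to the hinge at the back, y left along the case. Two dividers, tops 17 mm above the bench, make three bays of 82 (x) x 90 (y) mm. Two bosses 34 mm wide in front, to x = -98 mm at y = +-100 mm.
- bay0 (a point): centre of the floor of the case's right (-y) bay, 5 mm above the bench; axes as the case
- bay1 (a point): centre of the floor of the case's middle bay, 5 mm above the bench; axes as the case
- bay2 (a point): centre of the floor of the case's left (+y) bay, 5 mm above the bench; axes as the case
- lid (a joint): the case's white lid, rad: 0 = shut, at the start 1.6 to 1.75 (upright). The hinge line runs along the case's y at x = +50 mm, z = 40 mm in the case's frame. Shell 102 x 292 mm and 43 mm deep, open below; stiff hinge: it stays where it is left and takes 2 to 5 N at the free edge to close by pushing its outside.
- screw_left (a joint): turning of the left captive screw, rad. 0 = fully backed out, grows as it is turned clockwise seen from above, stiff stop at 2.2 = home. It starts between 0 and 0.3 and stays where it is left. Each rad also sinks the screw 2.7 mm into its lug. Turning takes about 0.1 N m.
- screw_right (a joint): turning of the right captive screw, rad. 0 = fully backed out, grows as it is turned clockwise seen from above, stiff stop at 2.2 = home. It starts between 0 and 0.3 and stays where it is left. Each rad also sinks the screw 2.7 mm into its lug. Turning takes about 0.1 N m.
- screw_left_seat (a point): left screw, at x = -80, y = +100 mm of the case: flange 22 mm wide, on it a brass square head 14 x 14 x 12 mm with a dome 5.5 mm higher. Point: on the axis, on top of the flange, where the driver's mouth rests; 60 mm above the bench with lid shut, 54 when home. x, y normal to the head's flats, turn with it; z up when shut. 24 mm in front of the lid's face; shut lid's top: 83 mm above the bench.
- screw_right_seat (a point): right screw, at x = -80, y = -100 mm of the case: flange 22 mm wide, on it a brass square head 14 x 14 x 12 mm with a dome 5.5 mm higher. Point: on the axis, on top of the flange, where the driver's mouth rests; 60 mm above the bench with lid shut, 54 when home. x, y normal to the head's flats, turn with it; z up when shut. 24 mm in front of the lid's face; shut lid's top: 83 mm above the bench.
- driver_grip (a point): square-socket driver, 126 mm high, 120 g, standing upright in its stand with the orange handle up. The handle is a square bar 24 x 24 mm and 56 mm long; the point is its centre, 98 mm above the mouth of the driver; x and y are normal to the handle's flats, z up along its axis.
- driver_mouth (a point): lower end of the driver: centre of the socket's mouth, on its axis; axes as the handle. Hole 17 x 17 mm (flats parallel to the handle's), 20 mm deep; 25 x 25 mm outside. It fits a screw head every quarter turn, with 1.5 mm play on each side and about 0.24 rad of free turn either way.
- stand_floor (a point): black stand fixed to the bench, 85 x 85 mm foot with a square cup of 40 mm outside, 32 mm inside, its rim 42 mm above the bench; the point is the centre of the cup's top of the foot, on which the driver's mouth stands, about 6 mm above the bench; x and y are normal to the cup's walls
- timer: bystander: white lab timer, 70 x 66 x 19 mm, lying in front of the case; origin at its underside
- pen: bystander: slim pen, 145 mm long, lying in front of the case; origin at its underside
- beaker: bystander: small beaker, 56 mm wide and 70 mm high, standing behind the case to the right; origin at its underside
- lid_edge (a point): middle of the top front edge of the lid: 106 mm in front of the hinge line and 43 mm above it when the lid is shut; moves with the lid. Behind the open lid, from x = 0.72 m back at y = 0.20 m, the clamp of a fixed retort stand reaches out 0.25 m above the bench: keep the gripper clear of it (there is more room behind the right half of the lid)
There are look-alikes about, which are no part of the job. There is more than one size of the part that bears driver_grip; the job needs the larger.

How it is judged (in metres and radians):
On the way, in this order (a step that is already met when the one before it is completed fails the run):
1. all specimen cups that are there stand flat in the case, one to a bay (x of cup_a_mid in the frame of case between -0.038 and 0.038 m and y of cup_a_mid in the frame of case between -0.138 and 0.138 m and z of each of cup_a_mid, cup_b_mid, cup_c_mid in the frame of case below 0.046 m and angle between each of cup_a_mid, cup_b_mid, cup_c_mid's own z axis and vertical below 0.12 rad and x of cup_b_mid in the frame of case between -0.038 and 0.038 m and y of cup_b_mid in the frame of case between -0.138 and 0.138 m and x of cup_c_mid in the frame of case between -0.038 and 0.038 m and y of cup_c_mid in the frame of case between -0.138 and 0.138 m), for 0.2 s.
2. the lid is fully shut over them (all of step 1 and value of joint lid below 0.05 rad), for 0.2 s.
3. the driver is set on one of the screws, on its axis, in line with it and all the way down, while neither screw has been turned yet (value of joint lid below 0.05 rad and value of joint each of screw_left, screw_right below 0.5 rad and ((distance between driver_mouth and screw_left_seat below 0.01 m and horizontal distance between driver_mouth and screw_left_seat below 0.005 m and angle between the z axis of driver_mouth and the z axis of screw_left_seat, either way round below 0.1 rad) or (distance between driver_mouth and screw_right_seat below 0.01 m and horizontal distance between driver_mouth and screw_right_seat below 0.005 m and angle between the z axis of driver_mouth and the z axis of screw_right_seat, either way round below 0.1 rad))), for 0.2 s.
4. both screws are home, lid still shut (value of joint lid below 0.05 rad and value of joint each of screw_left, screw_right above 1.95 rad), for 0.2 s.
At the end, for the whole second after the job is handed in: every cup that is there stands upright (within 0.12 rad) on the floor of the case, the lid is shut (under 0.05 rad), both screws are home (over 1.95 rad), and the driver stands upright (within 0.08 rad) and at rest in the stand, its mouth within 12 mm of the stand's floor point (all of step 1 and all of step 4 and distance between driver_mouth and stand_floor below 0.012 m and angle between driver_mouth's own z axis and vertical below 0.08 rad and linear speed of driver below 0.03 m/s); the robot touches nothing.
It fails at once if the left screw is being turned home while the driver is not set over it square (on its axis within 6 mm, in line with it within 0.14 rad, mouth within 14 mm of its seat) (velocity of joint screw_left above 0.3 rad/s and not (distance between driver_mouth and screw_left_seat below 0.014 m and horizontal distance between driver_mouth and screw_left_seat below 0.006 m and angle between the z axis of driver_mouth and the z axis of screw_left_seat, either way round below 0.14 rad)).
It fails at once if the right screw is being turned home while the driver is not set over it square (on its axis within 6 mm, in line with it within 0.14 rad, mouth within 14 mm of its seat) (velocity of joint screw_right above 0.3 rad/s and not (distance between driver_mouth and screw_right_seat below 0.014 m and horizontal distance between driver_mouth and screw_right_seat below 0.006 m and angle between the z axis of driver_mouth and the z axis of screw_right_seat, either way round below 0.14 rad)).
It fails at once if the timer is moved by more than 30 mm (distance of timer from where it was at the start of the episode above 0.03 m).
It fails at once if the pen is moved by more than 30 mm (distance of pen from where it was at the start of the episode above 0.03 m).
It fails at once if the beaker is moved by more than 30 mm (distance of beaker from where it was at the start of the episode above 0.03 m).
Of cup_a, cup_b, cup_c only 1 to 3 are there at a start; the rules pass over those that are not, and their reading is None.
At some moment in a run one of cup_a, cup_b, cup_c may be knocked a few centimetres aside while the robot is not near it.
It also fails if it takes over 210 s, if anything falls off the work surface, if the arm or the gripper's body presses on something with over 40 N, if the wrist force passes 120 N, or if a joint passes its speed limit or range.

ROBOT

A 6-joint arm with a two-finger parallel gripper is mounted at the origin on a cart in front of the work surface, level with it; the furniture and walls round the work are solid. World frame = base frame: x ahead of the robot, y to its left, z up, the work surface at z = 0. Lengths are in m, angles in degrees, forces in N, time in s.
With the tool pointing down it reaches from about 0.4 to 0.825 m from the base axis. Payload 7 kg.
Tool frame: the origin (TCP) lies midway between the tips of the shut fingers; the grasp point (between the pads) lies 19 mm behind it; z points along the fingers, y is the direction in which the jaws open and shut (so a half turn about z gives the same grasp; the last joint's range is limited). The gripper opens to 88 mm and grips with 3 to 60 N. Pads are 19 mm wide; open, the fingers measure 130 mm over their backs; the gripper's body (78 mm by 193 mm) begins 47 mm behind the grasp point.
Start: joints at [-51.503, 20.546, 0.682, 0, -70.136, -16.507], TCP at [0.253, -0.626, 0.227] pointing down, gripper open.
Joint ranges: [-176.03, 176.03], [-82.01, 121.73], [-58.28, 71.71], [-173.87, 95.51], [-174.79, -0.11], [-173.66, 173.66]. Speed limits (degrees/s): [136.94, 136.94, 172.46, 180, 180, 180].

INTERFACE

Orientations are given as a 3x3 rotation matrix whose columns are the frame's x, y, z axes.
In Python, from rig import robot gives the robot as it stands. Calls block until the motion is done:
- robot.goto(position, orientation): joint-space move of the TCP to a pose.
- robot.servo_line(position, ori=None, speed=0.15): straight line of the TCP; ori=None keeps the orientation; speed is the mean speed in m/s.
- robot.movej(angles): joint-space move.
- robot.move_gripper(opening): opening from 0.0 (shut) to 1.0 (fully open); the grip force is fixed at half the most; returns when the fingers have stopped.
- robot.dwell(seconds).
- robot.ik(position, orientation): joint angles nearest the present ones, or None.
- robot.grab_frame(name): name is "side" or "top" or "wrist"; returns (picture, depth): 420x560x3 uint8, red, green, blue; 420x560 float32, m along the optical axis (not along the pixel's ray), 0 where there is no reading.
- robot.camera_info(name): a dict with "vfov" (degrees; the focal length in pixels is half the picture's height over the tangent of half this angle, whatever the lens; pixels are square), "cx", "cy" (the principal point, pixels), "k1" (the pictures are not rectified: a ray, as slopes to the right and down, at radius r is drawn at 1 + k1 r^2 times it, then the intrinsics apply), "view" (4x4, takes a point from world to camera coordinates); the wrist camera has in their place "T_tool_cam" (4x4, takes a point from camera to tool coordinates, whose origin is the TCP and whose axes are the flange's). Camera axes: x right, y down, z forward; pixel columns grow to the right and rows downward; lengths in m; the calibration is good to about 2 mm. A picture is of the moment at which its call begins: read the wrist's pose just before it. camera_info takes no time and is no camera call.
A pose or a line that the arm cannot do raises robot.Unreachable and nothing moves.
- robot.job_done(): hands the job in, once; it reports no verdict.
Readings, each from a call of its own:
- robot.read_t(): time.
- robot.read_qpos(): joint angles.
- robot.read_qvel(): joint speeds.
- robot.read_effort(): joint torques, N m.
- robot.read_position(): TCP position.
- robot.read_tcp_rot(): TCP orientation.
- robot.read_force(): force on the tool from outside, world axes, zero at the start.
- robot.read_ft_torque(): the same for the moment, N m.
- robot.read_grip_width(): opening from 0.0 (shut) to 1.0 (fully open).
Only numpy, scipy, OpenCV 4.12 (cv2) and the standard library are available. Lean on these libraries where they do the work, as an engineer would, in place of code of your own. Each camera call takes 0.05 s, during which the arm holds its last target.

## Working session

There is one attempt and no reset: what is moved stays moved. The work goes in short steps, each a Python script; the robot and the scene stay as the last script left them, time stands still between calls to the robot, and variables do not carry over. Pictures are saved under pics/ and viewed, and the job is handed in when it is done.

```bash
ls -la; mkdir -p pics; python3 - <<'E'
from rig import robot
import cv2,numpy as np
for n in("side","top","wrist"):
    im,d=robot.grab_frame(n); cv2.imwrite(f"pics/{n}0.png",im[:,:,::-1]); print(n,robot.camera_info(n)); np.save(f"pics/{n}0_d.npy",d)
print(robot.read_t(),robot.read_position(),robot.read_tcp_rot(),robot.read_force(),robot.read_grip_width())
E
```

```text
total 12
drwxr-xr-x  3 agent agent 4096 Dec  7 02:47 .
drwxr-xr-x 23 root  root  4096 Dec  7 02:47 ..
drwxr-xr-x  2 agent agent 4096 Dec  7 02:47 pics
side {'vfov': 44.30247925208728, 'cx': 276.5784692846568, 'cy': 213.96208422005043, 'k1': -0.07753799043360417, 'view': array([[-0.82899156, -0.55891206, -0.01975601,  0.44973166],
       [-0.32640365,  0.51221013, -0.79441893,  0.23869188],
       [ 0.45412955, -0.65211816, -0.60704881,  1.04886008],
       [ 0.        ,  0.        ,  0.        ,  1.        ]])}
top {'vfov': 57.02014510543477, 'cx': 273.34401539238365, 'cy': 212.11123878775712, 'k1': -0.05351426191021449, 'view': array([[-0.00574355, -0.9998998 , -0.01293843,  0.02973971],
       [-0.98916975,  0.00757862, -0.14658024,  0.54445206],
       [ 0.14666361,  0.01195641, -0.98911416,  0.98445131],
       [ 0.        ,  0.        ,  0.        ,  1.        ]])}
wrist {'vfov': 68.35256180213307, 'cx': 277.9706035384567, 'cy': 208.3358731680299, 'k1': -0.0652566729583793, 'T_tool_cam': array([[-3.44218046e-04, -9.65853745e-01, -2.59087676e-01,
         6.94713598e-02],
       [ 9.99999902e-01, -4.04247188e-04,  1.78417009e-04,
        -7.83466565e-04],
       [-2.77060201e-04, -2.59087590e-01,  9.65853790e-01,
        -1.58615528e-01],
       [ 0.00000000e+00,  0.00000000e+00,  0.00000000e+00,
         1.00000000e+00]])}
0.15 [ 0.25257657 -0.62554639  0.22582601] [[-9.27277461e-01 -3.74374344e-01 -6.00694134e-04]
 [-3.74374805e-01  9.27276747e-01  1.15715582e-03]
 [ 1.23800252e-04  1.29788926e-03 -9.99999150e-01]] [ 0.3697814  -0.43053879  0.43746995] 1.0002716961966265
```

View pics/side0.png

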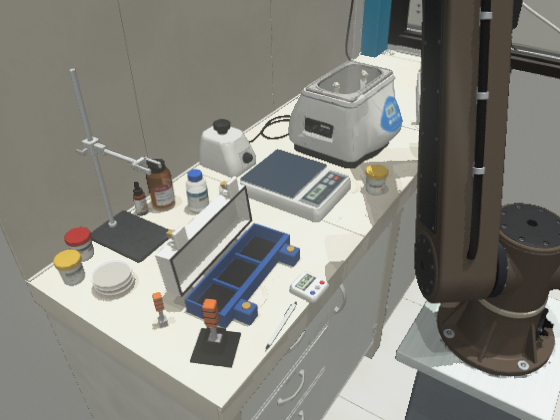

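View pics/top0.png

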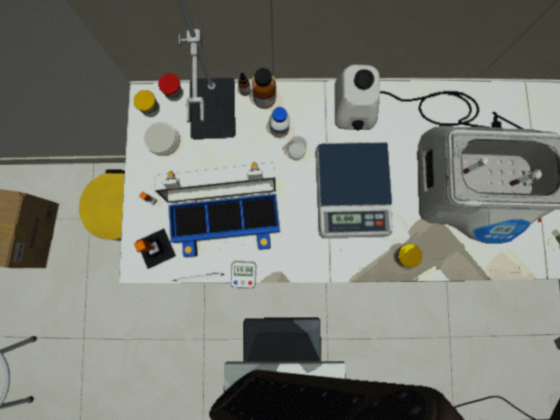

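View pics/wrist0.png

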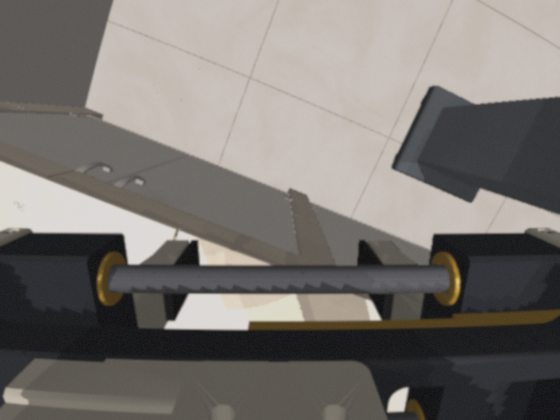

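```bash
cat > h.py <<'E'
from rig import robot
import numpy as np, cv2
def K(info):
    f=210/np.tan(np.radians(info['vfov'])/2)
    return f
def und(info,u,v):
    f=K(info); A=np.array([[f,0,info['cx']],[0,f,info['cy']],[0,0,1]])
    # own model: xd = x(1+k1 r^2), OpenCV k1 identical
    p=cv2.undistortPoints(np.array([[[u,v]]],float),A,np.array([info['k1'],0,0,0,0]))
    return p[0,0]
def cam_pose(name,pose=None):
    i=robot.camera_info(name)
    if name=='wrist':
        p,R=pose; T=np.eye(4); T[:3,:3]=R; T[:3,3]=p
        return i,T@i['T_tool_cam']
    return i,np.linalg.inv(i['view'])
def ray(name,u,v,pose=None):
    i,T=cam_pose(name,pose); x,y=und(i,u,v)
    d=T[:3,:3]@np.array([x,y,1.]); return T[:3,3],d/np.linalg.norm(d)
def onplane(name,u,v,z,pose=None):
    o,d=ray(name,u,v,pose); return o+d*(z-o[2])/d[2]
def two(r1,r2):
    (o1,d1),(o2,d2)=r1,r2
    s=np.linalg.lstsq(np.c_[d1,-d2],o2-o1,rcond=None)[0]
    a,b=o1+s[0]*d1,o2+s[1]*d2
    return (a+b)/2,np.linalg.norm(a-b)
def proj(name,P,pose=None):
    i,T=cam_pose(name,pose); W=np.linalg.inv(T); f=K(i)
    A=np.array([[f,0,i['cx']],[0,f,i['cy']],[0,0,1]])
    return cv2.projectPoints(np.array([P],float),cv2.Rodrigues(W[:3,:3])[0],W[:3,3],A,np.array([i['k1'],0,0,0,0]))[0][0,0]
def grab(name,fn):
    pose=(np.array(robot.read_position()),np.array(robot.read_tcp_rot()))
    im,d=robot.grab_frame(name); cv2.imwrite(f'pics/{fn}.png',im[:,:,::-1])
    np.savez(f'pics/{fn}.npz',im=im,d=d,p=pose[0],R=pose[1]); return im,d,pose
def Rz(yaw):  # tool down, tool y axis at yaw (deg) from world y ; yaw=0: x=(-1,0,0)?,
    c,s=np.cos(np.radians(yaw)),np.sin(np.radians(yaw))
    # tool y = (-s,c,0), z down, x = y cross z
    y=np.array([-s,c,0]); z=np.array([0,0,-1.]); return np.c_[np.cross(y,z),y,z]
E
python3 - <<'E'
import cv2,numpy as np
t=cv2.imread('pics/top0.png'); s=cv2.imread('pics/side0.png')
a=cv2.resize(t[150:295,115:305],None,fx=4,fy=4,interpolation=cv2.INTER_CUBIC); cv2.imwrite('pics/c1.png',a)
b=cv2.resize(s[170:370,130:330],None,fx=3,fy=3,interpolation=cv2.INTER_CUBIC); cv2.imwrite('pics/c2.png',b)
c=cv2.resize(t[220:290,300:500],None,fx=4,fy=4,interpolation=cv2.INTER_CUBIC); cv2.imwrite('pics/c3.png',c)
E
```

```text
(no output)
```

View pics/c1.png

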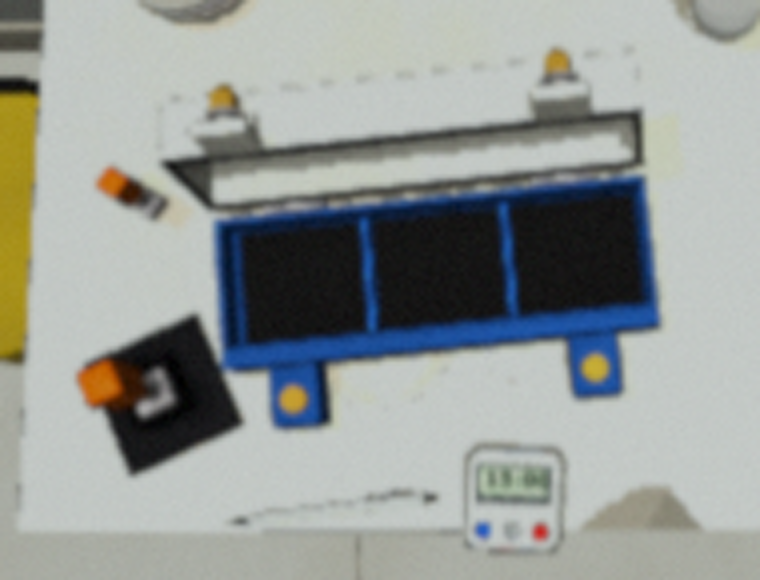

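View pics/c2.png

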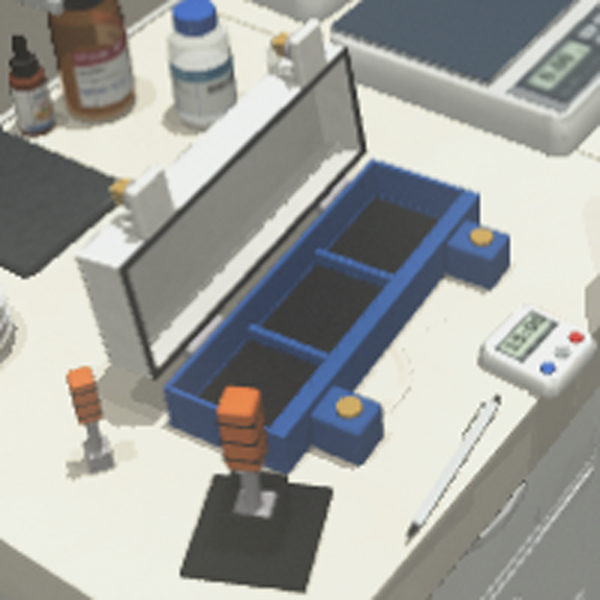

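View pics/c3.png

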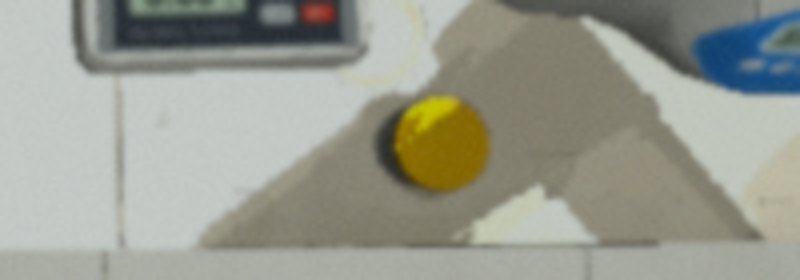

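```bash
python3 - <<'E'
from h import *
import numpy as np
np.set_printoptions(precision=4,suppress=True)
T=lambda x,y:(115+x/4-.375,150+y/4-.375); S=lambda x,y:(130+x/3-.333,170+y/3-.333)
def pt(n,t,s):
    p,e=two(ray('top',*T(*t)),ray('side',*S(*s))); print(n,p,'gap',round(e,4)); return p
L=pt('bossL',(293,399),(348,406)); R=pt('bossR',(595,367),(482,236))
d=L-R; print(np.linalg.norm(d), 'yaw',np.degrees(np.arctan2(-d[0],d[1])))
yv=d/np.linalg.norm(d); yv[2]=0; xv=np.array([yv[1],-yv[0],0])
print('case origin',(L+R)/2+0.08*xv)
pt('driver top',(100,382),(241,395))
pt('small top',(113,183),(82,374))
pt('frontleft tray corner',(229,367),(283,432))
pt('frontright',(658,325),(478,192))
pt('backright',(640,180),(374,163))
pt('screwL tip',(221,92),(122,190)); pt('screwR tip',(557,58),(280,42))
u,v=300+442/4-.375,220+145/4-.375
print('cup',onplane('top',u,v,0.068))
d=np.load('pics/top0_d.npy')
# depth at cup
i,Tm=cam_pose('top'); x,y=und(i,u,v); z=d[int(v),int(u)]; print('cup depth',(Tm@[x*z,y*z,z,1])[:3])
for n,(cx,cy) in dict(foot=(200,420),drv=(105,382),boss=(293,412)).items():
    u,v=T(cx,cy); x,y=und(i,u,v); z=d[int(round(v)),int(round(u))]; print(n,(Tm@[x*z,y*z,z,1])[:3])
# foot corners of stand at z=.006
F=[onplane('top',*T(*c),0.006) for c in((195,318),(241,424),(133,473))]
print(F, F[0]/2+F[2]/2)
for a,b in((0,1),(1,2)):
    e=F[b]-F[a]; print(np.linalg.norm(e),np.degrees(np.arctan2(e[1],e[0])))
for n,c in dict(pen1=(235,522),pen2=(433,498)).items(): print(n,onplane('top',*T(*c),.005))
print('timer',[onplane('top',*T(*c),.019) for c in((470,445),(565,450),(556,550),(465,545))])
E
```

```text
bossL [0.448  0.2515 0.0416] gap 0.0017
bossR [0.4672 0.0527 0.0416] gap 0.0002
0.1997595585241689 yaw 5.526947882975
case origin [0.5372 0.1598 0.0416]
driver top [0.4532 0.3465 0.135 ] gap 0.0006
small top [0.5841 0.3604 0.0904] gap 0.0023
frontleft tray corner [0.4698 0.2948 0.0422] gap 0.0031
frontright [0.4955 0.0119 0.0448] gap 0.0031
backright [0.5922 0.0226 0.0403] gap 0.001
screwL tip [0.6211 0.2684 0.1696] gap 0.0018
screwR tip [0.6403 0.0699 0.1705] gap 0.0006
cup [ 0.4254 -0.3214  0.068 ]
cup depth [ 0.4254 -0.3221  0.066 ]
foot [0.4352 0.3236 0.0036]
drv [0.4533 0.3451 0.1301]
boss [0.439  0.2522 0.0359]
[array([0.5048, 0.3287, 0.006 ]), array([0.4323, 0.2946, 0.006 ]), array([0.3994, 0.3677, 0.006 ])] [0.4521 0.3482 0.006 ]
0.08010284802896322 -154.839256187967
0.08019455221626542 114.21950888725432
pen1 [0.3666 0.2971 0.005 ]
pen2 [0.3823 0.1632 0.005 ]
timer [array([0.4173, 0.1369, 0.019 ]), array([0.4137, 0.0736, 0.019 ]), array([0.3482, 0.0795, 0.019 ]), array([0.3516, 0.1397, 0.019 ])]
```

Possible confusions, as top-view pixels:
- **Cups:** the yellow cup at (410,256) is at the front edge in front of the scale, so I choose it. The yellow cup at (146,100) and the red one at (170,85) are at the back left, so they are look-alikes.
- **Drivers:** the one at (140,245) stands in the black stand with its top at z≈0.13, so I choose it. The one at (148,197) is the smaller, about 0.09 high.

The c3 crop shows a single yellow-lidded cup there. The c1 and c2 crops show the stand with the larger driver, the lid open with its two screws on it, and the pen and timer in front of the case.

```bash
python3 - <<'E'
from h import *
np.set_printoptions(precision=4,suppress=True)
robot.goto([0.425+0.03,-0.3215,0.22],Rz(0))
im,d,pose=grab('wrist','w1'); print(pose, robot.read_t())
hsv=cv2.cvtColor(im,cv2.COLOR_RGB2HSV)
m=cv2.inRange(hsv,(20,120,60),(35,255,255))
cs=cv2.findContours(m,cv2.RETR_EXTERNAL,cv2.CHAIN_APPROX_NONE)[0]
for c in cs:
    if cv2.contourArea(c)>300:
        (u,v),r=cv2.minEnclosingCircle(c); print(u,v,r,onplane('wrist',u,v,0.068,pose))
E
```

```text
(array([ 0.4549, -0.322 ,  0.2201]), array([[-1.    , -0.    , -0.    ],
       [-0.    ,  1.    , -0.0001],
       [ 0.    , -0.0001, -1.    ]])) 1.5667
404.5 319.5 154.73374938964844 [ 0.6045 -0.1738  0.068 ]
110.6900634765625 278.7894287109375 25.844846725463867 [ 0.5518 -0.5128  0.068 ]
447.0 278.0 26.305992126464844 [ 0.5509 -0.1307  0.068 ]
276.6204833984375 167.34336853027344 29.91921043395996 [ 0.4263 -0.324   0.068 ]
```

View pics/w1.png

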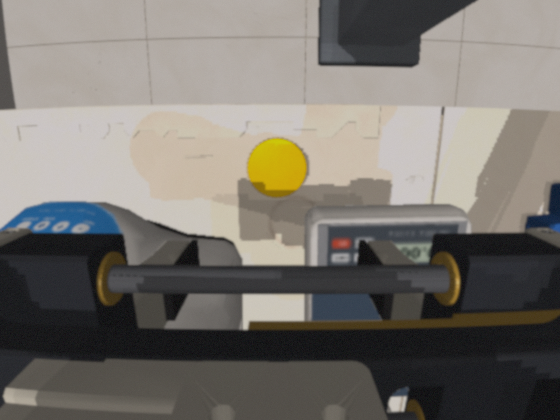

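```bash
python3 - <<'E'
from h import *
np.set_printoptions(precision=3,suppress=True)
d=np.load('pics/top0_d.npy'); i,T=cam_pose('top'); f=K(i)
A=np.array([[f,0,i['cx']],[0,f,i['cy']],[0,0,1]])
vv,uu=np.mgrid[100:300,120:540]
n=cv2.undistortPoints(np.stack([uu,vv],-1).reshape(-1,1,2).astype(float),A,np.array([i['k1'],0,0,0,0]))[:,0]
z=d[vv,uu].ravel(); P=np.c_[n*z[:,None],z]@T[:3,:3].T+T[:3,3]
P=P[z>0]
m=(abs(P[:,1]+.324)<.13)&(P[:,2]>.02)&(P[:,0]>.35)
for y0 in np.arange(-.46,-.19,.03):
    q=P[m&(abs(P[:,1]-y0)<.015)]
    for lo,hi in((.02,.05),(.05,.09),(.09,.3)):
        k=q[(q[:,2]>lo)&(q[:,2]<=hi)]
        if len(k): print(round(y0,2),(lo,hi),'min x',k[:,0].min(),len(k))
E
```

```text
-0.46 (0.02, 0.05) min x 0.503241891136686 1
-0.46 (0.05, 0.09) min x 0.4906465068255192 27
-0.46 (0.09, 0.3) min x 0.4925144628022354 412
-0.43 (0.02, 0.05) min x 0.5067774143199307 3
-0.43 (0.05, 0.09) min x 0.49933338545194594 51
-0.43 (0.09, 0.3) min x 0.5005603046763387 792
-0.4 (0.02, 0.05) min x 0.5111014322312603 2
-0.4 (0.05, 0.09) min x 0.509925729383816 44
-0.4 (0.09, 0.3) min x 0.5125804911218222 978
-0.37 (0.02, 0.05) min x 0.5117496841357777 113
-0.37 (0.05, 0.09) min x 0.5127551989061894 479
-0.37 (0.09, 0.3) min x 0.5164766934404127 2675
-0.34 (0.05, 0.09) min x 0.3972464140177062 212
-0.31 (0.02, 0.05) min x 0.40288346885227966 48
-0.31 (0.05, 0.09) min x 0.3972934971595564 251
-0.28 (0.02, 0.05) min x 0.42383310631213683 188
-0.28 (0.05, 0.09) min x 0.4152151430650563 449
-0.25 (0.02, 0.05) min x 0.4772326419658287 306
-0.25 (0.05, 0.09) min x 0.4858127831529376 930
-0.25 (0.09, 0.3) min x 0.8152426291906718 42
-0.22 (0.02, 0.05) min x 0.4771765083582246 301
-0.22 (0.05, 0.09) min x 0.48874615375425584 992
-0.22 (0.09, 0.3) min x 0.8113344907108062 99
-0.19 (0.02, 0.05) min x 0.4773841346027376 92
-0.19 (0.05, 0.09) min x 0.48894504235845143 403
-0.19 (0.09, 0.3) min x 0.8099714502448685 37
```

```bash
python3 - <<'E'
from h import *
np.set_printoptions(precision=4,suppress=True)
c=[0.4263,-0.323]
robot.goto([*c,0.12],Rz(0)); robot.servo_line([*c,0.026],speed=0.12)
robot.move_gripper(0.0); print('grip',robot.read_grip_width()*88)
robot.servo_line([*c,0.20],speed=0.2)
print(robot.read_t(),robot.read_force(),robot.read_grip_width())
im,d,p=grab('wrist','w2'); grab('top','t2')
robot.goto([0.50,0.155,0.22],Rz(5.5))
im,d,p=grab('wrist','w3'); grab('side','s3')
print(p)
E
```

```text
grip 61.70380874875343
4.5667 [ 0.0195  1.2387 -0.0256] 0.7041273189303139
(array([0.5001, 0.1543, 0.2199]), array([[-0.9955, -0.095 , -0.0002],
       [-0.095 ,  0.9955, -0.0002],
       [ 0.0002, -0.0002, -1.    ]]))
```

View pics/w3.png

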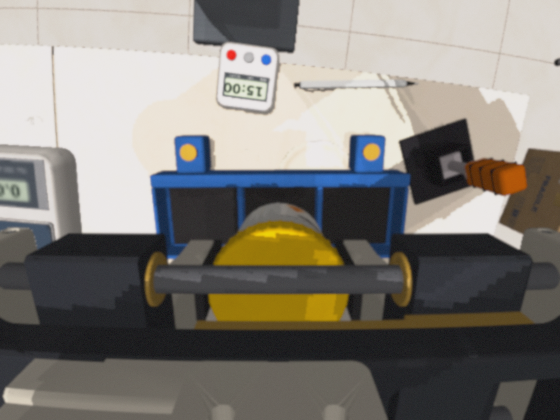

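View pics/s3.png

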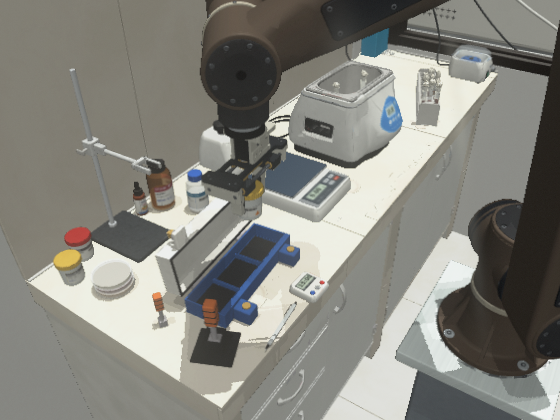

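```bash
cat > boss.py <<'E'
from h import *
def discs(fn,zc=0.0405,r=(0,130,100),):
    q=np.load(f'pics/{fn}.npz'); im=q['im']; pose=(q['p'],q['R'])
    hsv=cv2.cvtColor(im,cv2.COLOR_RGB2HSV); m=cv2.inRange(hsv,(12,100,90),(28,255,255))
    out=[]
    for c in cv2.findContours(m,cv2.RETR_EXTERNAL,cv2.CHAIN_APPROX_NONE)[0]:
        a=cv2.contourArea(c)
        if 60<a<900:
            (u,v),rr=cv2.minEnclosingCircle(c); M=cv2.moments(c); u,v=M['m10']/a,M['m01']/a
            out.append((u,v,a,onplane('wrist',u,v,zc,pose)))
    return out
E
python3 - <<'E'
from boss import *
np.set_printoptions(precision=4,suppress=True)
for o in discs('w3'): print(o)
E
```

```text
(406.08628081457664, 277.5573419078242, 311.0, array([0.5939, 0.3199, 0.0405]))
(149.11816939890707, 279.04303278688525, 244.0, array([0.6257, 0.0069, 0.0405]))
(188.13105413105413, 152.1718898385565, 175.5, array([0.4678, 0.0524, 0.0405]))
(370.9145299145299, 151.52516619183285, 175.5, array([0.4482, 0.2501, 0.0405]))
```

```bash
python3 - <<'E'
from h import *
np.set_printoptions(precision=4,suppress=True)
c=[0.5316,0.1587]
robot.goto([*c,0.20],Rz(5.6)); robot.servo_line([*c,0.06],speed=0.15); print(robot.read_force())
robot.servo_line([*c,0.032],speed=0.05); print(robot.read_force(),robot.read_position())
robot.move_gripper(1.0); robot.dwell(.2)
robot.servo_line([*c,0.20],speed=0.2); print(robot.read_force(),robot.read_t())
robot.goto([0.45,0.155,0.30],Rz(5.6))
grab('wrist','w4'); grab('side','s4');grab('top','t4')
E
```

```text
[ 0.0078  0.4694 -0.2869]
[0.1791 0.8852 0.0436] [0.5314 0.1585 0.0315]
[-0.3073  0.158  -0.353 ] 10.4667
```

View pics/w4.png

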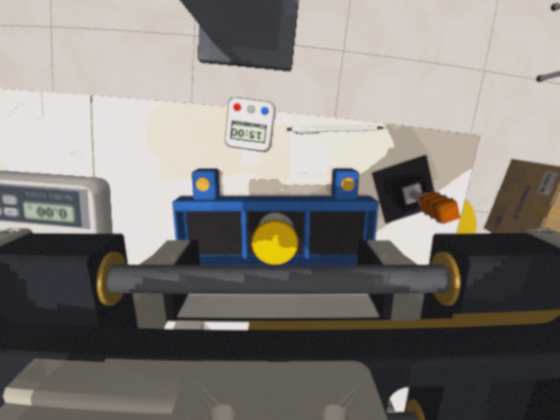

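View pics/s4.png

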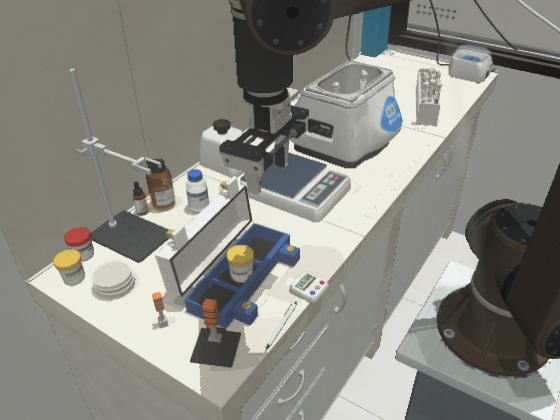

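```bash
cat >> h.py <<'E'
O=np.array([0.5376,0.1592]); YAW=5.6
def case(x,y):
    c,s=np.cos(np.radians(YAW)),np.sin(np.radians(YAW)); return O+np.array([c*x-s*y,s*x+c*y])
def cloud(fn,name):
    q=np.load(f'pics/{fn}.npz'); d=q['d']; i,T=cam_pose(name,(q['p'],q['R'])); f=K(i)
    A=np.array([[f,0,i['cx']],[0,f,i['cy']],[0,0,1]]); vv,uu=np.mgrid[0:420,0:560]
    n=cv2.undistortPoints(np.stack([uu,vv],-1).reshape(-1,1,2).astype(float),A,np.array([i['k1'],0,0,0,0]))[:,0]
    z=d.ravel(); P=np.c_[n*z[:,None],z]@T[:3,:3].T+T[:3,3]; P[z<=0]=np.nan; return P.reshape(420,560,3)
E
python3 - <<'E'
from h import *
np.set_printoptions(precision=3,suppress=True)
q=np.load('pics/top0_d.npy'); np.savez('pics/t0.npz',d=q,p=0,R=0)
P=cloud('t0','top').reshape(-1,3)
for y0 in np.arange(0,.27,.03):
    for x0 in np.arange(.62,.82,.03):
        k=P[(abs(P[:,0]-x0)<.015)&(abs(P[:,1]-y0)<.015)]; print('%5.3f'%(np.nanmax(k[:,2]) if len(k) else -1),end=' ')
    print(round(y0,2))
print('rows y, cols x .62...')
for b in (-.055,-.14): print(case(.123,b))
E
```

```text
0.003 0.005 0.002 0.071 0.069 0.117 0.116 0.0
0.147 0.144 0.002 0.003 0.004 0.113 0.115 0.03
0.187 0.173 0.003 0.004 0.003 0.003 0.003 0.06
0.188 0.174 0.003 0.003 0.003 0.003 0.006 0.09
0.147 0.142 0.001 0.002 0.002 0.016 0.014 0.12
0.148 0.143 0.002 0.003 0.002 0.021 0.019 0.15
0.146 0.142 0.003 0.258 0.259 0.261 0.254 0.18
0.146 0.139 0.002 0.257 0.258 0.259 0.255 0.21
0.151 -1.000 0.004 0.004 0.004 0.020 0.021 0.24
0.177 -1.000 0.003 0.003 0.004 0.017 0.018 0.27
rows y, cols x .62...
[0.665 0.116]
[0.674 0.032]
```

```bash
python3 - <<'E'
from h import *
np.set_printoptions(precision=3,suppress=True)
P=cloud('t0','top').reshape(-1,3)
k=P[(P[:,2]>.2)&(P[:,2]<.3)&(P[:,0]>.6)&(P[:,1]>.1)&(P[:,1]<.3)]; print('clamp min',k.min(0),k.max(0))
R=Rz(YAW); Y=-.08
robot.move_gripper(0.0)
robot.goto([*case(.118,Y),.30],R)
f0=np.array(robot.read_force())
robot.servo_line([*case(.118,Y),.134],speed=.1)
print(robot.read_position(),np.array(robot.read_force())-f0)
r=.095
for th in [1.60,1.55,1.5,1.4,1.3]:
    x=.05-r*np.cos(th)+.043*np.sin(th)+.0095; z=.04+r*np.sin(th)+.043*np.cos(th)
    robot.servo_line([*case(x,Y),z],speed=.06)
    print(th,np.array(robot.read_force())-f0,robot.read_position())
grab('side','s5'); grab('top','t5'); print(robot.read_t())
E
```

```text
clamp min [0.716 0.1   0.2  ] [0.948 0.3   0.3  ]
[0.663 0.091 0.135] [ 0.918 -0.56  -1.21 ]
1.6 [ 3.836 -0.622  1.546] [0.651 0.09  0.135]
1.55 [4.583 0.998 0.656] [0.646 0.09  0.136]
1.5 [ 2.419  0.52  -0.249] [0.64  0.089 0.138]
1.4 [ 0.972 -0.846 -1.66 ] [0.63  0.088 0.14 ]
1.3 [ 1.034 -0.99  -1.037] [0.62  0.087 0.143]
16.9333
```

View pics/s5.png

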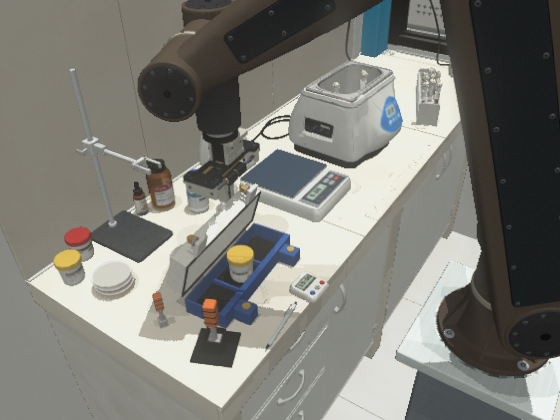

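```bash
python3 - <<'E'
from h import *
np.set_printoptions(precision=2,suppress=True)
Y=-.08; r=.095
for th in [1.2,1.1,1.0,.9,.8,.7,.6,.5,.4,.3,.2,.12,.06,.02,-.01,-.03]:
    x=.05-r*np.cos(th)+.043*np.sin(th)+.0095; z=.04+r*np.sin(th)+.043*np.cos(th)
    robot.servo_line([*case(x,Y),z],speed=.06 if th>.1 else .02)
    f=np.array(robot.read_force()); print(th,f,end=' ')
    if f[2]>25: break
print(robot.read_position(),robot.read_t())
p=robot.read_position()
robot.servo_line([p[0],p[1],.25],speed=.15)
robot.move_gripper(1.0)
robot.goto([*case(-.09,0),.30],Rz(YAW))
grab('wrist','w6'); grab('side','s6'); print(robot.read_t())
P=cloud('w6','wrist').reshape(-1,3)
D=(P[:,:2]-O); c,s=np.cos(np.radians(YAW)),np.sin(np.radians(YAW)); X=D@[c,s]; Yc=D@[-s,c]
for x0 in(-.05,-.03,-.01,.01,.03):
    k=(abs(X-x0)<.004)&(abs(Yc)<.12); print(x0,np.nanmedian(P[k,2]),k.sum())
E
```

```text
1.2 [ 0.16  0.08 -0.96] 1.1 [ 0.81  0.23 -1.01] 1.0 [ 0.93 -0.2   0.3 ] 0.9 [ 0.05 -0.97 -0.95] 0.8 [0.33 0.8  0.45] 0.7 [ 0.74 -0.14  0.91] 0.6 [0.43 0.02 0.54] 0.5 [-0.04 -0.24  0.33] 0.4 [-0.67 -0.18  0.82] 0.3 [-0.18  0.3   0.2 ] 0.2 [0.04 1.41 0.47] 0.12 [-0.39  0.17 -0.34] 0.06 [-0.61 -0.62 -0.03] 0.02 [-0.61  0.08 -0.31] -0.01 [-2.51 -0.37  9.81] -0.03 [-5.62 -1.49 24.48] [0.51 0.08 0.08] 22.1917
25.5333
-0.05 0.08341628797733669 1141
-0.03 0.08358211153673012 1095
-0.01 0.08361597271708365 925
0.01 0.08365452816944119 883
0.03 nan 0
  return np.nanmean(a, axis, out=out, keepdims=keepdims)
```

View pics/w6.png

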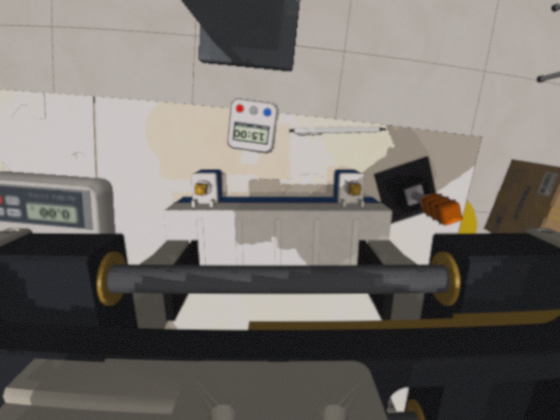

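View pics/s6.png

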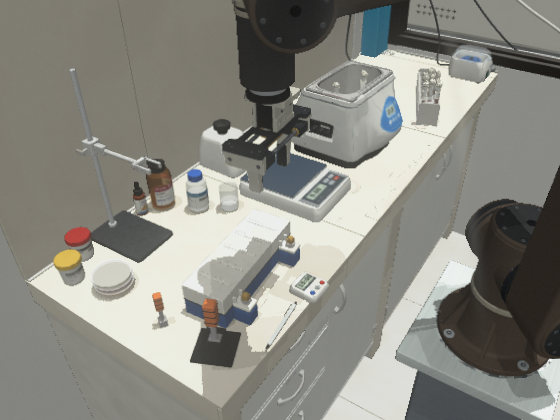

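```bash
python3 - <<'E'
from h import *
np.set_printoptions(precision=4,suppress=True)
robot.goto([*case(-.03,-.1),.17],Rz(YAW)); im1,_,_=grab('wrist','w7r')
robot.goto([*case(-.03,.1),.17],Rz(YAW)); im2,_,_=grab('wrist','w7l')
robot.goto([.50,.347,.25],Rz(0)); im3,_,_=grab('wrist','w7d')
for n,im,(r0,r1,c0,c1) in(('r',im1,(60,240,190,370)),('l',im2,(60,240,190,370)),('d',im3,(0,240,160,400))):
    cv2.imwrite(f'pics/c7{n}.png',cv2.resize(im[r0:r1,c0:c1,::-1],None,fx=3 if n!='d' else 2.5,fy=3 if n!='d' else 2.5,interpolation=cv2.INTER_CUBIC))
a=cv2.imread('pics/c7r.png');b=cv2.imread('pics/c7l.png'); 
cv2.imwrite('pics/c7rl.png',cv2.resize(np.hstack([a,b]),(800,400)))
print(robot.read_t())
E
```

```text
27.7917
```

View pics/c7rl.png

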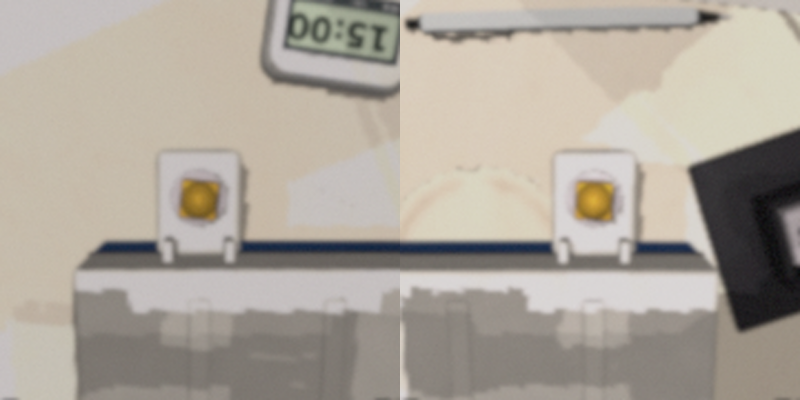

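View pics/c7d.png

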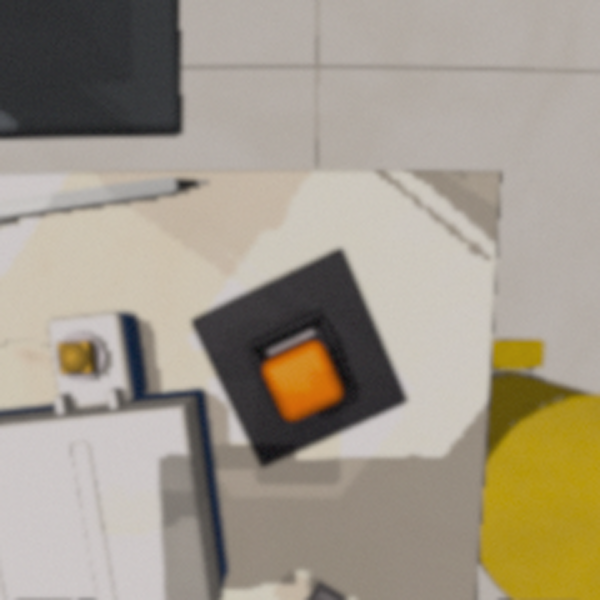

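```bash
python3 - <<'E'
from h import *
np.set_printoptions(precision=4,suppress=True)
def rect(fn,lo,hi,z,win,name='wrist',show=True):
    q=np.load(f'pics/{fn}.npz'); im=q['im']; pose=(q['p'],q['R']); hsv=cv2.cvtColor(im,cv2.COLOR_RGB2HSV)
    m=cv2.inRange(hsv,lo,hi); w=np.zeros_like(m); r0,r1,c0,c1=win; w[r0:r1,c0:c1]=255; m&=w
    c=max(cv2.findContours(m,cv2.RETR_EXTERNAL,cv2.CHAIN_APPROX_NONE)[0],key=cv2.contourArea)
    W=np.array([onplane(name,*p[0],z,pose)[:2] for p in c])
    (cx,cy),(a,b),ang=cv2.minAreaRect((W*1000).astype(np.float32))
    M=cv2.moments((W*1e4).astype(np.float32).reshape(-1,1,2)); 
    print(fn,'rect centre',cx/1000,cy/1000,'size',a,b,'ang mod90',ang%90,'centroid',M['m10']/M['m00']/1e4,M['m01']/M['m00']/1e4)
for fn in('w7r','w7l'): rect(fn,(10,110,60),(32,255,255),.072,(60,230,190,370))
rect('w7d',(3,150,120),(16,255,255),.132,(0,240,160,400))
rect('w7d',(0,0,0),(180,90,85),.006,(95,190,230,330))
print(case(-.08,-.1),case(-.08,.1))
E
```

```text
w7r rect centre 0.4679716796875 0.051980674743652346 size 12.615333557128906 13.09953784942627 ang mod90 89.89935302734375 centroid 0.4678517860803988 0.05204288541796098
w7l rect centre 0.4481877136230469 0.2506522979736328 size 12.903992652893066 12.622000694274902 ang mod90 0.748260498046875 centroid 0.44821628440126704 0.2506733847908283
w7d rect centre 0.45316220092773435 0.3482770690917969 size 23.256322860717773 23.25177574157715 ang mod90 26.29331398010254 centroid 0.4531971271876854 0.34816564548908185
w7d rect centre 0.45423269653320314 0.34809283447265627 size 82.60609436035156 82.58476257324219 ang mod90 24.7507381439209 centroid 0.45380098256117507 0.34830489172859663
[0.4677 0.0519] [0.4482 0.2509]
```

```bash
python3 - <<'E'
from h import *
np.set_printoptions(precision=1,suppress=True)
print(robot.read_qpos())
for n,p in dict(R=(.468,.052,.145),L=(.4482,.2508,.145),D=(.4535,.3482,.09)).items():
    for yaw in range(-270,271,30):
        q=robot.ik(list(p),Rz(yaw)); print(n,yaw,None if q is None else np.array(q)[[0,3,4,5]])
E
```

```text
[  53.1   13.5   -6.2   -0.   -70.4 -143.1]
R -270 [ 30.4   0.  -53.7 -30.4]
R -240 [ 30.4   0.  -53.7  -0.4]
R -210 [ 30.4   0.  -53.7  29.6]
R -180 [ 30.4   0.  -53.7  59.6]
R -150 [ 30.4   0.  -53.7  89.6]
R -120 [ 30.4   0.  -53.7 119.6]
R -90 [ 30.4   0.  -53.7 149.6]
R -60 None
R -30 [  30.4    0.   -53.7 -150.4]
R 0 [  30.4    0.   -53.7 -120.4]
R 30 [ 30.4   0.  -53.7 -90.4]
R 60 [ 30.4   0.  -53.7 -60.4]
R 90 [ 30.4   0.  -53.7 -30.4]
R 120 [ 30.4   0.  -53.7  -0.4]
R 150 [ 30.4   0.  -53.7  29.6]
R 180 [ 30.4   0.  -53.7  59.6]
R 210 [ 30.4   0.  -53.7  89.6]
R 240 [ 30.4   0.  -53.7 119.6]
R 270 [ 30.4   0.  -53.7 149.6]
L -270 [ 51.2   0.  -54.5 -51.2]
L -240 [ 51.2   0.  -54.5 -21.2]
L -210 [ 51.2   0.  -54.5   8.8]
L -180 [ 51.2   0.  -54.5  38.8]
L -150 [ 51.2   0.  -54.5  68.8]
L -120 [ 51.2   0.  -54.5  98.8]
L -90 [ 51.2   0.  -54.5 128.8]
L -60 [ 51.2   0.  -54.5 158.8]
L -30 [  51.2    0.   -54.5 -171.2]
L 0 [  51.2    0.   -54.5 -141.2]
L 30 [  51.2    0.   -54.5 -111.2]
L 60 [ 51.2   0.  -54.5 -81.2]
L 90 [ 51.2   0.  -54.5 -51.2]
L 120 [ 51.2   0.  -54.5 -21.2]
L 150 [ 51.2   0.  -54.5   8.8]
L 180 [ 51.2   0.  -54.5  38.8]
L 210 [ 51.2   0.  -54.5  68.8]
L 240 [ 51.2   0.  -54.5  98.8]
L 270 [ 51.2   0.  -54.5 128.8]
D -270 [ 57.1   0.  -49.3 -57.1]
D -240 [ 57.1   0.  -49.3 -27.1]
D -210 [ 57.1   0.  -49.3   2.9]
D -180 [ 57.1   0.  -49.3  32.9]
D -150 [ 57.1   0.  -49.3  62.9]
D -120 [ 57.1   0.  -49.3  92.9]
D -90 [ 57.1   0.  -49.3 122.9]
D -60 [ 57.1   0.  -49.3 152.9]
D -30 None
D 0 [  57.1    0.   -49.3 -147.1]
D 30 [  57.1    0.   -49.3 -117.1]
D 60 [ 57.1   0.  -49.3 -87.1]
D 90 [ 57.1   0.  -49.3 -57.1]
D 120 [ 57.1   0.  -49.3 -27.1]
D 150 [ 57.1   0.  -49.3   2.9]
D 180 [ 57.1   0.  -49.3  32.9]
D 210 [ 57.1   0.  -49.3  62.9]
D 240 [ 57.1   0.  -49.3  92.9]
D 270 [ 57.1   0.  -49.3 122.9]
```

```bash
python3 - <<'E'
from h import *
np.set_printoptions(precision=3,suppress=True)
g=206.3; c=[.4532,.3482]
robot.goto([*c,.22],Rz(g)); print(robot.read_qpos())
robot.servo_line([*c,.085],speed=.1); print(robot.read_position(),robot.read_force())
robot.move_gripper(0.0); print('w mm',robot.read_grip_width()*88,robot.read_force())
robot.servo_line([*c,.26],speed=.1); print(robot.read_grip_width()*88,robot.read_force())
robot.goto([.4482,.2508,.21],Rz(180.7)); 
grab('side','s8'); grab('top','t8'); grab('wrist','w8'); print(robot.read_t(),robot.read_qpos())
s=cv2.imread('pics/s8.png'); cv2.imwrite('pics/s8c.png',cv2.resize(s[150:350,130:330],None,fx=3,fy=3,interpolation=cv2.INTER_CUBIC))
E
```

```text
[ 57.14   11.117 -13.225   0.001 -65.662  59.135]
[0.453 0.349 0.086] [ 0.598  0.075 -0.662]
w mm 24.23479254008184 [ 0.316  0.177 -0.038]
23.791152627590204 [-0.561 -0.371 -1.241]
35.8333 [ 51.192   6.007 -20.74    0.01  -63.194  39.576]
```

View pics/s8c.png

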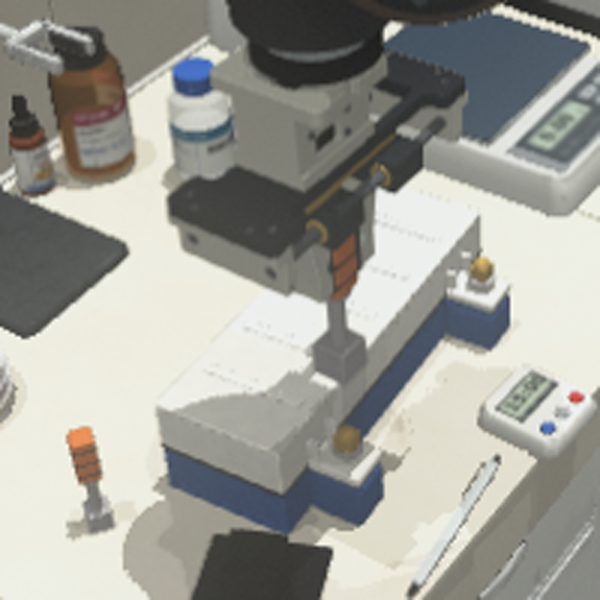

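View pics/w8.png

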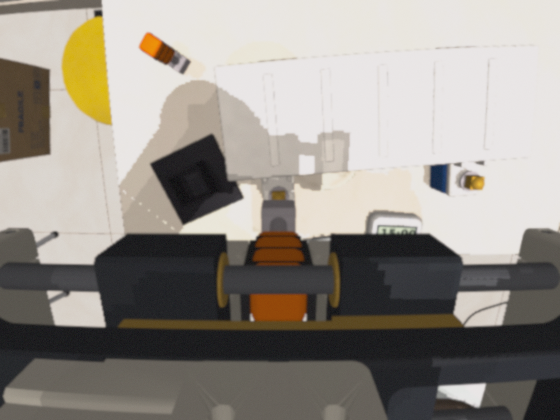

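```bash
python3 - <<'E'
from h import *
q=np.load('pics/w8.npz'); pose=(q['p'],q['R']); p=q['p']; print(p)
c=pose[0]; z=c[2]-.079
w=cv2.imread('pics/w8.png'); s=cv2.imread('pics/s8.png')
W=cv2.resize(w[150:260,220:340],None,fx=5,fy=5,interpolation=cv2.INTER_CUBIC); S=cv2.resize(s[240:320,210:290],None,fx=6,fy=6,interpolation=cv2.INTER_CUBIC)
R=q['R']
for zz,col in((z,(0,0,255)),(z+.03,(0,255,0))):
  for a,b in((1,1),(1,-1),(-1,-1),(-1,1)):
    P=c+R@np.array([a*.0125,b*.0125,0]); P[2]=zz
    u=proj('wrist',P,pose); cv2.circle(W,(int((u[0]-220+.5)*5),int((u[1]-150+.5)*5)),2,col,-1)
    u=proj('side',P); cv2.circle(S,(int((u[0]-210+.5)*6),int((u[1]-240+.5)*6)),2,col,-1)
cv2.imwrite('pics/ov.png',np.hstack([cv2.resize(W,(420,385)),cv2.resize(S,(385,385))]))
E
```

```text
[0.4487297  0.25153092 0.21048233]
```

View pics/ov.png

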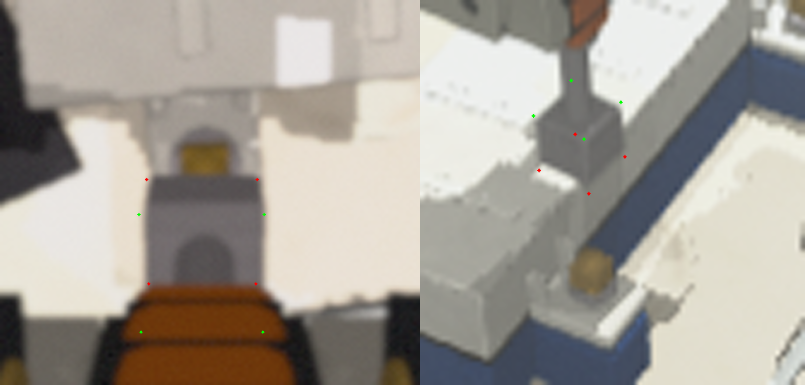

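```bash
python3 - <<'E'
from h import *
for k in range(5): print(robot.read_position())
# screw head top centre / driver in side, scaled coords as in ov (385/480*6=4.8125)
for P in((.4482,.2508,.0775),(.4482,.2508,.0715),(.4482,.2508,.0597)):
    u=proj('side',P); print(420+(u[0]-210+.5)*4.8125,(u[1]-240+.5)*4.8125)
    q=np.load('pics/w8.npz'); u=proj('wrist',P,(q['p'],q['R'])); print('  w',(u[0]-220+.5)*3.5,(u[1]-150+.5)*3.5)
E
```

```text
[0.44867019 0.25174046 0.21044379]
[0.44867019 0.25174046 0.21044379]
[0.44867019 0.25174046 0.21044379]
[0.44867019 0.25174046 0.21044379]
[0.44867019 0.25174046 0.21044379]
591.7518533084565 255.87724481478284
  w 205.41964234238404 179.137733914924
592.5731369521086 265.81581077475823
  w 205.4204148040492 174.13720745395733
594.1723943440034 285.15267288596715
  w 205.42184583389403 164.83657193597287
```

```bash
cat > ov.py <<'E'
from h import *
import sys
def overlay(fn,zoff=-.079,xy=None):
    ims,_,pose=grab('side',fn+'s'); imw,_,pose=grab('wrist',fn+'w'); imt,_,_=grab('top',fn+'t')
    c=pose[0].copy(); R=pose[1]; z=c[2]+zoff
    c0=proj('side',[c[0],c[1],z]); 
    def crop(im,u,k=35,f=7):
        u0,v0=int(u[0])-k,int(u[1])-k; return cv2.resize(im[v0:v0+2*k,u0:u0+2*k,::-1],None,fx=f,fy=f,interpolation=cv2.INTER_CUBIC).copy(),u0,v0,f
    S,su,sv,f=crop(ims,c0); T,tu,tv,_=crop(imt,proj('top',[c[0],c[1],z])); W,wu,wv,_=crop(imw,proj('wrist',[c[0],c[1],z],pose))
    for zz,col in((z,(0,0,255)),(z+.03,(0,255,0))):
      for a,b in((1,1),(1,-1),(-1,-1),(-1,1)):
        P=c+R@np.array([a*.0125,b*.0125,0]); P[2]=zz
        for im,n,x0,y0 in((S,'side',su,sv),(W,'wrist',wu,wv)):
            u=proj(n,P,pose); cv2.circle(im,(int((u[0]-x0+.5)*f),int((u[1]-y0+.5)*f)),2,col,-1)
    o=np.hstack([S,W]); cv2.imwrite(f'pics/{fn}.png',cv2.resize(o,(800,400)))
    return pose
E
python3 - <<'E'
from ov import *
robot.servo_line([.4482,.2508,.190],ori=Rz(180.7),speed=.05); robot.dwell(.3)
print(overlay('ov2')[0],robot.read_force(),robot.read_t())
E
```

```text
[0.44827578 0.25086188 0.19020811] [ 0.29210204 -0.10227581 -0.734844  ] 36.8333
```

View pics/ov2.png

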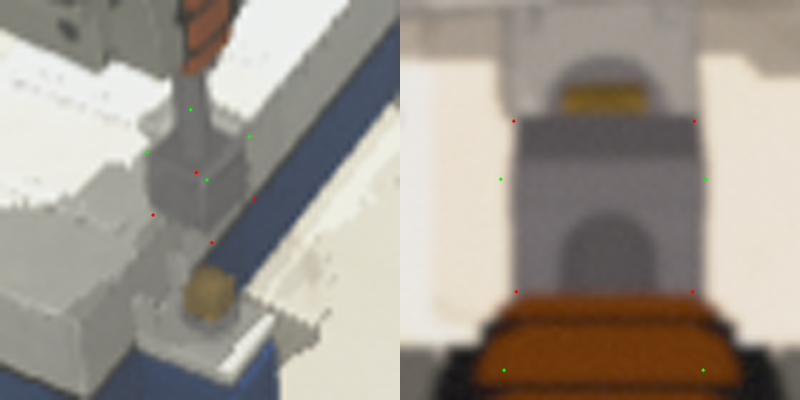

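```bash
python3 - <<'E'
from h import *
for n in 'sw':
    im=cv2.imread(f'pics/ov2{n}.png')
    q=np.load(f'pics/ov2{n}.npz'); pose=(q['p'],q['R']); name={'s':'side','w':'wrist'}[n]
    c=q['p']; u=proj(name,[c[0],c[1],c[2]-.079],pose); print(n,u)
    k=22 if n=='s' else 30
    u0,v0=int(u[0])-k,int(u[1])-k; f=13 if n=='s' else 9
    C=cv2.resize(im[v0:v0+2*k,u0:u0+2*k],None,fx=f,fy=f,interpolation=cv2.INTER_LANCZOS4)
    C=cv2.convertScaleAbs(C,alpha=1.6,beta=-40); cv2.imwrite(f'pics/z{n}.png',C); print(u0,v0,f)
hs=cv2.cvtColor(np.load('pics/ov2s.npz')['im'],cv2.COLOR_RGB2HSV)
m=cv2.inRange(hs,(12,90,60),(30,255,255)); 
for c in cv2.findContours(m,cv2.RETR_EXTERNAL,cv2.CHAIN_APPROX_NONE)[0]:
    if 20<cv2.contourArea(c)<300: print(cv2.boundingRect(c),cv2.contourArea(c))
print([proj('side',[.4482,.2508,z]) for z in(.0775,.0597)],[proj('side',[.4679,.0520,z]) for z in(.0775,.0597)])
E
```

```text
s [244.13835523 280.76450965]
222 258 13
w [277.24917355 215.83823883]
247 185 9
(242, 293, 8, 8) 35.0
(287, 236, 7, 6) 21.5
[array([245.18869679, 292.66929762]), array([245.69166636, 298.75250346])] [array([290.23321094, 236.26052424]), array([290.26040465, 242.17813135])]
```

View pics/zs.png

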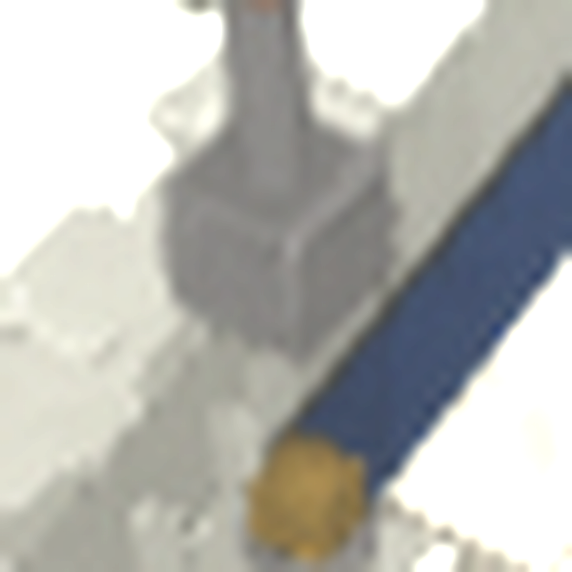

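View pics/zw.png

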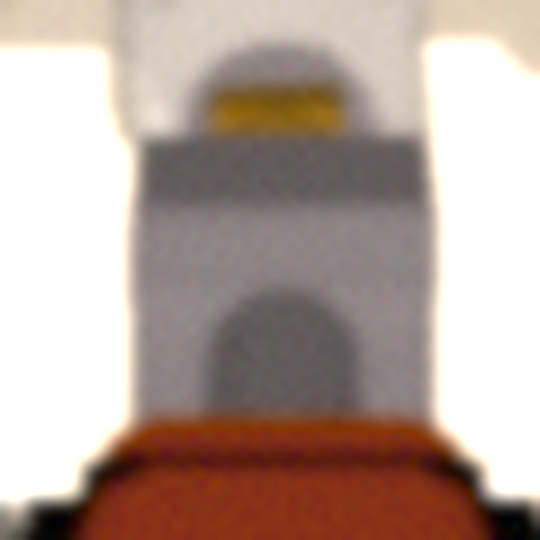

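```bash
cat > scr.py <<'E'
from h import *
SL=np.array([.4482,.2508]); SR=np.array([.4679,.0520]); OFF=np.array([.0010,0.])
def tcp(S,yaw,off=OFF):
    return S-(Rz(yaw)[:2,:2]@off)
def descend(S,yaw,z0,z1,step=.002,lim=6,off=OFF):
    xy=tcp(S,yaw,off); robot.servo_line([*xy,z0],ori=Rz(yaw),speed=.08); robot.dwell(.2)
    f0=np.array(robot.read_force()); t0=np.array(robot.read_ft_torque()); z=z0
    while z>z1:
        z-=step; robot.servo_line([*xy,z],speed=.03); f=np.array(robot.read_force())-f0
        print('%.4f'%z,f.round(1),(np.array(robot.read_ft_torque())-t0).round(2),'%.4f'%robot.read_position()[2])
        if abs(f[2])>lim: break
    return z,f0,t0
E
python3 - <<'E'
from scr import *
print(descend(SL,180.7,.168,.136)); print(robot.read_t())
E
```

```text
0.1660 [0.2 0.4 0.1] [-0.03 -0.01 -0.04] 0.1660
0.1640 [ 1.  -0.3  0.7] [-0.04 -0.01 -0.06] 0.1638
0.1620 [ 0.2 -0.5  0.5] [-0.09 -0.03 -0.08] 0.1619
0.1600 [ 0.3  0.2 -0.3] [-0.   -0.02 -0.07] 0.1599
0.1580 [-0.1  0.3 -0.1] [-0.01 -0.02 -0.1 ] 0.1578
0.1560 [ 1.2 -0.2  0.2] [-0.01 -0.04 -0.13] 0.1559
0.1540 [ 0.6 -0.3  0.6] [-0.02  0.   -0.05] 0.1539
0.1520 [0.  0.1 0.7] [-0.05 -0.03 -0.06] 0.1519
0.1500 [ 0.3  0.7 -0.4] [-0.02 -0.07 -0.07] 0.1498
0.1480 [ 1.  -0.4  0.8] [-0.01 -0.04 -0.08] 0.1478
0.1460 [ 0.7 -0.   0. ] [-0.   -0.02 -0.02] 0.1459
0.1440 [ 1.6  0.3 -1.1] [-0.06  0.   -0.05] 0.1439
0.1420 [ 0.7 -0.3 -0.2] [-0.01 -0.04 -0.01] 0.1418
0.1400 [ 1.   0.4 -0.3] [-0.01  0.02 -0.06] 0.1398
0.1380 [-0.1 -0.5  5. ] [-0.17  0.42 -0.04] 0.1385
0.1360 [-2.6 -3.2 15.1] [-1.02  1.36 -0.09] 0.1378
(0.13599999999999998, array([-0.73408612, -0.01813776, -1.1961302 ]), array([-0.0701268 ,  0.17403629,  0.05909656]))
41.4583
```

```bash
cat >> scr.py <<'E'
def turn(S,y0,zseat,t0,f0,ymin,tlim=.9,step=4,play=10):
    y=y0; seq=[]
    while y>ymin:
        y-=step; z=zseat-.0027*np.radians(max(0,y0-y-play))
        robot.goto([*tcp(S,y),z],Rz(y))
        t=np.array(robot.read_ft_torque())-t0; f=np.array(robot.read_force())-f0
        print('%.1f'%y,'%.4f'%z,f.round(1),t.round(2),'w%.1f'%(robot.read_grip_width()*88))
        if abs(t[2])>tlim: break
    return y,z
E
python3 - <<'E'
from scr import *
xy=tcp(SL,180.7); robot.servo_line([*xy,.1395],speed=.03); robot.dwell(.5)
f0=np.array(robot.read_force()); t0=np.array(robot.read_ft_torque()); print(f0,t0,robot.read_position())
grab('side','s9'); t=robot.read_t()
print(turn(SL,180.7,.1393,t0,f0,135),robot.read_t()-t)
s=cv2.imread('pics/s9.png'); cv2.imwrite('pics/s9c.png',cv2.resize(s[240:320,200:300],None,fx=7,fy=7,interpolation=cv2.INTER_CUBIC))
E
```

```text
[-0.21718924  0.38668785 -1.18954792] [-0.12720323  0.13314601  0.03897317] [0.4472035  0.25078572 0.13940992]
176.7 0.1393 [ 0.2 -0.8 -0.8] [ 0.03 -0.    0.01] w23.9
172.7 0.1393 [0.3 0.1 0.4] [ 0.13 -0.03 -0.04] w24.1
168.7 0.1392 [ 1.7  0.8 -0.3] [ 0.47 -0.13 -0.02] w23.9
164.7 0.1390 [-0.3  1.4  0. ] [ 0.74 -0.1   0.02] w23.9
160.7 0.1388 [0.7 1.1 0.3] [ 0.85 -0.23  0.  ] w24.2
156.7 0.1386 [ 1.3  1.4 -0.2] [ 0.97 -0.27  0.05] w24.2
152.7 0.1385 [1.  3.4 0.4] [ 1.09 -0.31  0.02] w23.5
148.7 0.1383 [1.7 2.3 0.1] [ 1.16 -0.37  0.05] w23.8
144.7 0.1381 [2.2 2.  1.7] [ 1.16 -0.38 -0.04] w24.2
140.7 0.1379 [1.4 2.1 0.9] [ 1.2  -0.39 -0.01] w24.0
136.7 0.1377 [0.9 2.6 2.1] [ 1.33 -0.47  0.03] w23.6
132.7 0.1375 [1.6 2.4 1.8] [ 1.32 -0.46 -0.04] w24.0
(132.7, np.float64(0.13750929218745384)) 3.0
```

View pics/s9c.png

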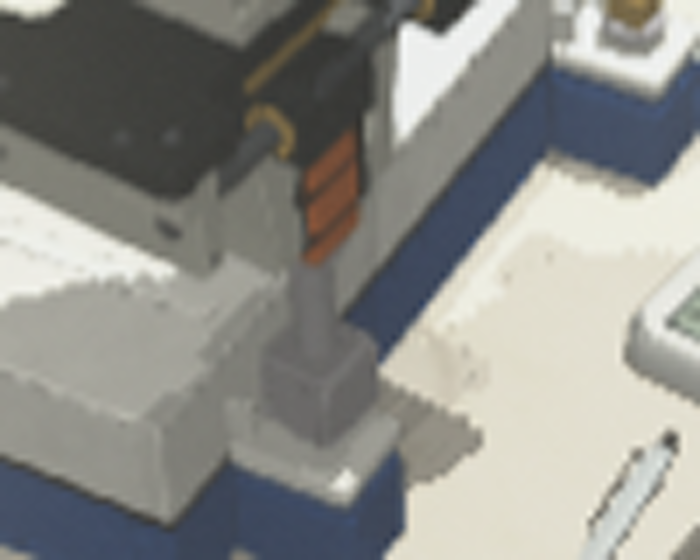

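```bash
python3 - <<'E'
from ov import *
p=overlay('ov3'); print(p[0])
E
```

```text
[0.44757823 0.25156498 0.13755795]
```

View pics/ov3.png

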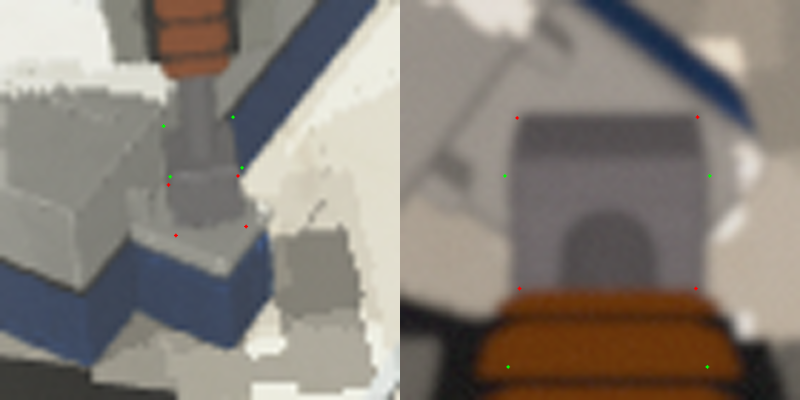

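```bash
python3 - <<'E'
from scr import *
import scr
f0=np.array([-.22,.39,-1.19]); t0=np.array([-.127,.133,.039])
y=132.7
def z_at(y): return .1393-.0027*np.radians(180.7-10-y)
while y>36:
    y-=4; robot.goto([*tcp(SL,y),z_at(y)],Rz(y))
    t=np.array(robot.read_ft_torque())-t0; f=np.array(robot.read_force())-f0; q=robot.read_effort()[5]
    print('%.1f'%y,'%.4f'%z_at(y),f.round(1),t.round(2),'%.2f'%q)
    if abs(t[2])>.8: break
print(robot.read_t(),robot.read_grip_width()*88,robot.read_tcp_rot())
E
```

```text
128.7 0.1373 [1.6 2.2 2.9] [ 1.31 -0.49 -0.  ] -0.43
124.7 0.1371 [1.1 2.5 3.1] [ 1.32 -0.44  0.01] -0.42
120.7 0.1369 [1.3 2.9 1.9] [ 1.35 -0.49 -0.05] -0.41
116.7 0.1368 [1.2 1.9 1.8] [ 1.31 -0.43 -0.03] -0.41
112.7 0.1366 [1.  3.8 2.5] [ 1.26 -0.33 -0.03] -0.41
108.7 0.1364 [-0.5  2.5  2.3] [ 1.26 -0.31  0.02] -0.41
104.7 0.1362 [0.9 3.2 3. ] [ 1.31 -0.23 -0.  ] -0.41
100.7 0.1360 [-0.2  2.2  3. ] [ 1.27 -0.15 -0.01] -0.41
96.7 0.1358 [0.4 1.6 3.2] [ 1.23 -0.03  0.02] -0.41
92.7 0.1356 [0.6 3.3 3.9] [1.27 0.06 0.04] -0.40
88.7 0.1354 [-0.4  1.8  3.3] [ 1.3   0.17 -0.09] -0.40
84.7 0.1352 [-0.9  2.3  3.4] [ 1.31  0.3  -0.  ] -0.40
80.7 0.1351 [-0.5  2.7  2.8] [ 1.35  0.44 -0.01] -0.40
76.7 0.1349 [-2.6  1.7  3.6] [ 1.35  0.56 -0.07] -0.40
72.7 0.1347 [-0.8  2.2  3. ] [ 1.35  0.71 -0.02] -0.40
68.7 0.1345 [-1.8  2.4  2.6] [ 1.43  0.88 -0.03] -0.40
64.7 0.1343 [-2.6  2.3  2.6] [ 1.45  1.04 -0.04] -0.40
60.7 0.1341 [-2.5  3.5  3.3] [ 1.58  1.14 -0.03] -0.40
56.7 0.1339 [-2.4  2.5  3.3] [ 1.7   1.3  -0.05] -0.41
52.7 0.1337 [-2.   3.   1.8] [1.73 1.44 0.01] -0.40
48.7 0.1336 [-3.8  3.3  2.9] [ 1.78  1.52 -0.06] -0.30
44.7 0.1334 [-3.2  3.5  3.9] [ 1.79  1.53 -0.02] -0.30
40.7 0.1332 [-4.2  3.5  2.3] [1.89 1.62 0.01] -0.34
36.7 0.1330 [-3.9  2.9  4. ] [1.87 1.68 0.14] -0.41
32.7 0.1328 [-5.3  3.5  3. ] [1.89 1.88 0.16] -0.49
51.675 23.742810117123526 [[-8.39703718e-01 -5.43044783e-01 -1.72483803e-04]
 [-5.43044802e-01  8.39703718e-01  9.66910999e-05]
 [ 9.23276932e-05  1.74858309e-04 -9.99999980e-01]]
```

```bash
python3 - <<'E'
from scr import *
y=50
robot.goto([*tcp(SL,y),.1333],Rz(y)); print(robot.read_effort()[5])
y=58
robot.goto([*tcp(SL,y),.1335],Rz(y)); print(robot.read_effort()[5],robot.read_force(),robot.read_ft_torque())
xy=tcp(SL,y); robot.servo_line([*xy,.15],speed=.04); print(robot.read_force()); robot.servo_line([*xy,.22],speed=.1); print(robot.read_force(),robot.read_grip_width()*88)
from ov import *
robot.dwell(.2); overlay('ov4'); print(robot.read_t())
E
```

```text
0.5521351285278797
0.7441820204257965 [-0.08104687 -0.04636467 -1.3879171 ] [ 0.03038412 -0.00525324  0.01990773]
[-0.5531177  -0.13236783 -1.26818154]
[ 0.33261797 -0.14086522 -1.98050156] 24.087996376986993
54.0833
```

View pics/ov4.png

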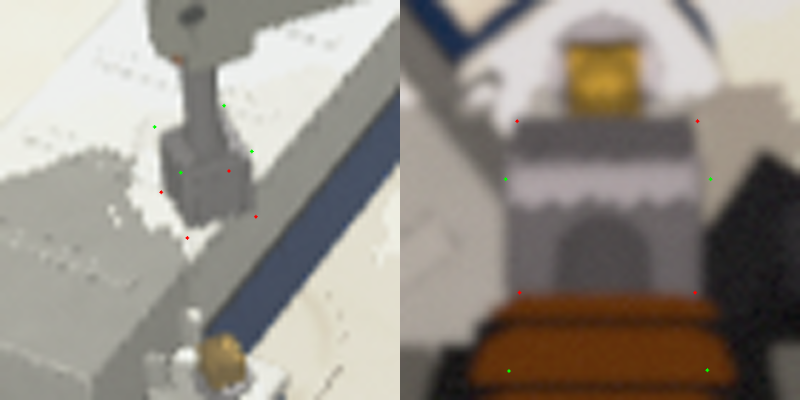

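View pics/ov4w.png

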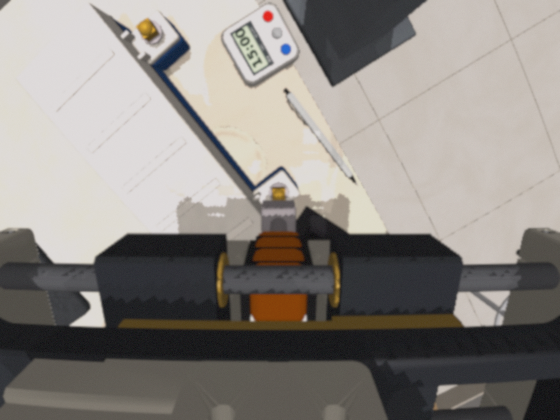

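```bash
python3 - <<'E'
from scr import *
import scr
y0=179.9
robot.goto([*tcp(SR,y0),.21],Rz(y0)); print(robot.read_qpos()[5])
z,f0,t0=descend(SR,y0,.168,.1365,step=.0035)
robot.servo_line([*tcp(SR,y0),.1395],speed=.03); robot.dwell(.4)
f0=np.array(robot.read_force()); t0=np.array(robot.read_ft_torque()); print(robot.read_position(),robot.read_t())
grab('side','s10'); s=cv2.imread('pics/s10.png'); cv2.imwrite('pics/s10c.png',cv2.resize(s[190:270,240:340],None,fx=7,fy=7,interpolation=cv2.INTER_CUBIC))
E
```

```text
59.41308994343309
0.1645 [-0.5 -0.4  0.1] [-0.01 -0.    0.05] 0.1643
0.1610 [ 0.2 -0.3  0.9] [-0.03  0.02  0.05] 0.1607
0.1575 [ 0.2 -0.3  0.4] [-0.04 -0.01  0.07] 0.1573
0.1540 [ 0.7  0.8 -0.4] [-0.02 -0.02  0.01] 0.1538
0.1505 [ 0.9 -0.3  1.1] [-0.   -0.04  0.03] 0.1503
0.1470 [ 0.2 -0.4  0.6] [-0.02 -0.03  0.05] 0.1468
0.1435 [-0.  -0.   0.6] [-0.02 -0.07  0.04] 0.1432
0.1400 [-0.5 -0.4  0. ] [-0.   -0.06  0.08] 0.1398
0.1365 [-2.6 -1.4 12.8] [-0.21  1.23  0.04] 0.1378
[0.46683103 0.05197686 0.13935169] 60.1417
```

View pics/s10c.png

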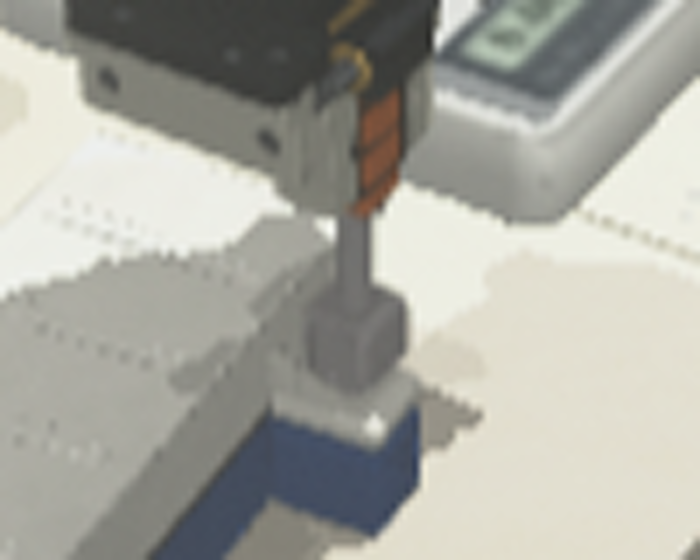

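Seated fully on the right screw (contact at the same height as on the left). Turning it now.

```bash
python3 - <<'E'
from scr import *
f0=np.array(robot.read_force()); t0=np.array(robot.read_ft_torque()); y0=y=179.9
def z_at(y): return .1393-.0027*np.radians(max(0,y0-10-y))
while y>34:
    y-=4; robot.goto([*tcp(SR,y),z_at(y)],Rz(y))
    t=np.array(robot.read_ft_torque())-t0; f=np.array(robot.read_force())-f0
    if y<60 or int(y0-y)%16==0: print('%.1f'%y,f.round(1),t.round(2),'%.2f'%robot.read_effort()[5])
    if abs(t[2])>.8: break
for y in (50,59): robot.goto([*tcp(SR,y),.1335],Rz(y))
print(robot.read_force())
xy=tcp(SR,y); robot.servo_line([*xy,.15],speed=.04); robot.servo_line([*xy,.22],speed=.1); robot.dwell(.2)
from ov import *
overlay('ov5'); print(robot.read_t(),robot.read_grip_width()*88)
E
```

```text
163.9 [ 0.9 -0.1 -0.2] [-0.04 -0.55 -0.12] -0.39
147.9 [ 2.6 -0.3  1.2] [-0.29 -1.12 -0.05] -0.41
131.9 [ 2.8 -1.3  3.3] [-0.68 -1.31  0.02] -0.41
115.9 [ 2.5 -1.9  2.8] [-0.95 -1.2   0.01] -0.41
99.9 [ 1.4 -2.2  3.5] [-1.16 -0.77 -0.02] -0.41
83.9 [-0.7 -4.3  3.8] [-1.31 -0.16 -0.08] -0.40
67.9 [-1.4 -2.5  3.9] [-1.16  0.7  -0.03] -0.40
59.9 [-1.9 -2.8  4.2] [-0.91  1.19 -0.  ] -0.40
55.9 [-3.6 -2.7  4.1] [-0.86  1.37 -0.08] -0.40
51.9 [-4.4 -2.1  4.3] [-0.72  1.62 -0.  ] -0.40
47.9 [-5.4 -1.   4.6] [-0.6   1.8  -0.06] -0.41
43.9 [-4.9 -1.4  4.1] [-0.43  1.99 -0.11] -0.40
39.9 [-4.7 -1.7  2.9] [-0.38  2.2   0.05] -0.36
35.9 [-6.4 -0.3  5.1] [-0.37  2.28  0.01] -0.42
31.9 [-5.8 -0.3  4.5] [-0.29  2.45  0.16] -0.46
[-0.91459583 -0.75016883 -0.98408754]
71.8833 24.02675920387338
```

View pics/ov5.png

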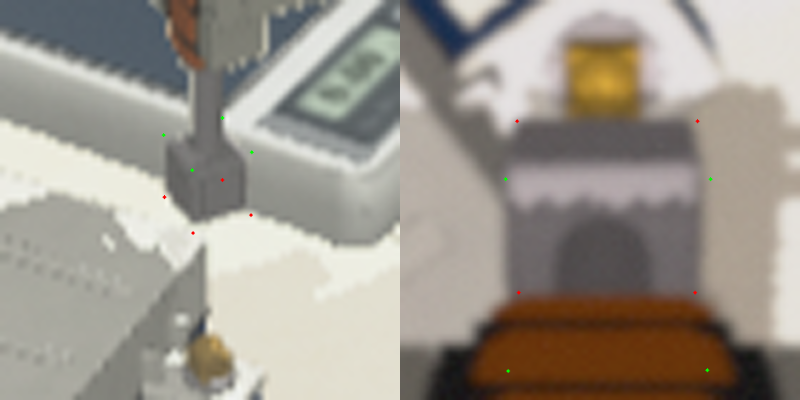

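```bash
python3 - <<'E'
from scr import *
for n,S,yc in(('r',SR,-.1),('l',SL,.1)):
    robot.goto([*case(-.02,yc),.22],Rz(YAW)); grab('wrist','w11'+n)
    q=np.load(f'pics/w11{n}.npz'); im=q['im']; pose=(q['p'],q['R'])
    z=.066; u=proj('wrist',[*S,z],pose); u0,v0=int(u[0])-30,max(0,int(u[1])-30)
    hsv=cv2.cvtColor(im,cv2.COLOR_RGB2HSV); m=cv2.inRange(hsv,(10,110,60),(32,255,255)); w=np.zeros_like(m); w[v0:v0+60,u0:u0+60]=255
    c=max(cv2.findContours(m&w,cv2.RETR_EXTERNAL,cv2.CHAIN_APPROX_NONE)[0],key=cv2.contourArea)
    W=np.array([onplane('wrist',*p[0],z,pose)[:2] for p in c]); (cx,cy),(a,b),ang=cv2.minAreaRect((W*1000).astype(np.float32)); print(n,cx,cy,a,b,ang%90,u)
    cv2.imwrite(f'pics/c11{n}.png',cv2.resize(im[v0:v0+60,u0:u0+60,::-1],(400,400),interpolation=cv2.INTER_CUBIC))
cv2.imwrite('pics/c11.png',np.hstack([cv2.imread('pics/c11r.png'),cv2.imread('pics/c11l.png')])); print(robot.read_t())
E
```

```text
r 468.1231689453125 51.88839340209961 12.58802604675293 12.117905616760254 59.44811248779297 [278.93696681 135.91928831]
l 448.6359558105469 250.6785430908203 12.583740234375 12.321249008178711 59.41279602050781 [278.20736836 135.7582764 ]
73.65
```

View pics/c11.png

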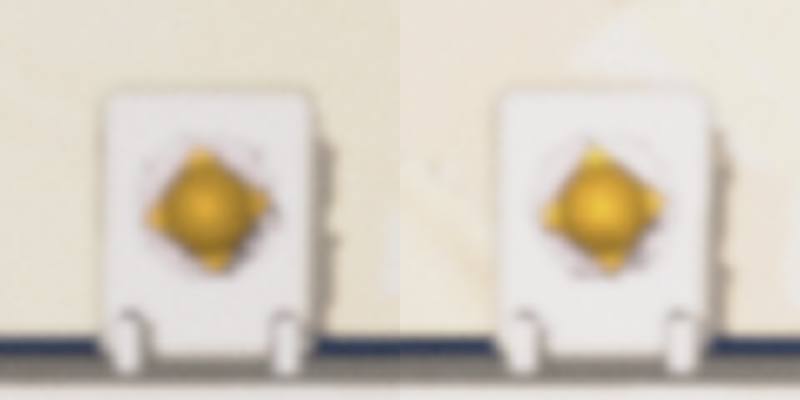

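```bash
python3 - <<'E'
from scr import *
y=205.3; S=np.array([.4537,.3482])
xy=tcp(S,y,np.array([.0005,0]))
robot.goto([*xy,.26],Rz(y)); robot.servo_line([*xy,.145],speed=.12); robot.dwell(.2)
f0=np.array(robot.read_force()); z=.145
while z>.0835:
    z-=.004 if z>.092 else .0015
    robot.servo_line([*xy,z],speed=.04); f=np.array(robot.read_force())-f0
    print('%.4f'%z,f.round(1),end=';')
    if np.linalg.norm(f)>6: break
print(robot.read_position(),robot.read_t())
grab('side','s12'); s=cv2.imread('pics/s12.png'); cv2.imwrite('pics/s12c.png',cv2.resize(s[260:370,150:290],None,fx=5,fy=5,interpolation=cv2.INTER_CUBIC))
E
```

```text
0.1410 [-0.3 -0.3  0.6];0.1370 [-0.6 -0.1  0.8];0.1330 [-0.1 -0.5  1. ];0.1290 [ 0.5 -0.2  0.3];0.1250 [ 0.4 -0.4  0.5];0.1210 [ 0.1 -0.3 -0.6];0.1170 [ 0.5 -0.8  0.4];0.1130 [-0.3  0.1 -0.2];0.1090 [-0.2 -0.1  0.7];0.1050 [-0.9  0.   0.2];0.1010 [-0.6 -0.1 -0.4];0.0970 [-0.  -0.7  0.1];0.0930 [-0.4 -0.8 -0.2];0.0890 [-0.4 -0.2 -0.5];0.0875 [-1.  -0.6  0.1];0.0860 [-0.6 -0.5  0.3];0.0845 [-0.7 -1.   3.2];0.0830 [-3.8 -1.8 14.3];[0.45391683 0.34845333 0.08471739] 82.2333
```

View pics/s12c.png

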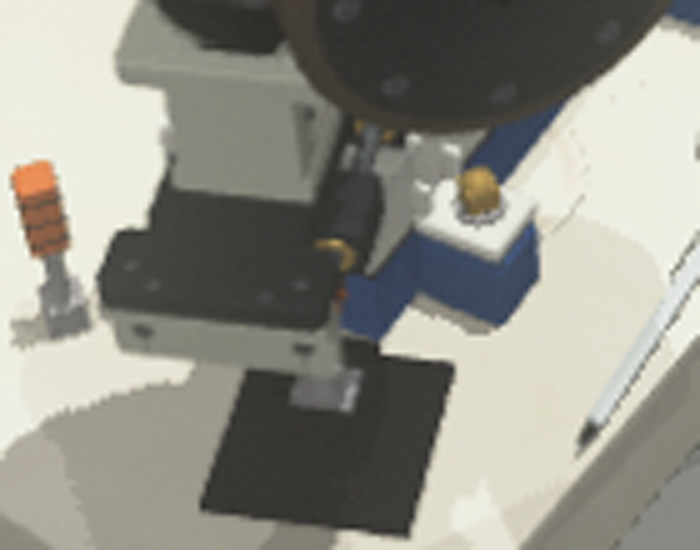

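```bash
python3 - <<'E'
from scr import *
p=robot.read_position()
y=205.3; xy=tcp(np.array([.4537,.3482]),y,np.array([.0005,0]))
robot.servo_line([*xy,.0852],speed=.02); robot.dwell(.3); print(robot.read_force())
robot.move_gripper(1.0); robot.dwell(.4)
robot.servo_line([*xy,.25],speed=.12)
robot.goto([.50,.347,.30],Rz(10)); im,_,pose=grab('wrist','w13')
hsv=cv2.cvtColor(im,cv2.COLOR_RGB2HSV); m=cv2.inRange(hsv,(3,150,120),(16,255,255)); m[235:]=0
for c in cv2.findContours(m,cv2.RETR_EXTERNAL,cv2.CHAIN_APPROX_NONE)[0]:
    if cv2.contourArea(c)>100:
        W=np.array([onplane('wrist',*q[0],.132,pose)[:2] for q in c]); print(cv2.minAreaRect((W*1000).astype(np.float32)))
robot.goto([.42,.0,.35],Rz(10))
grab('top','t13'); grab('side','s13'); print(robot.read_t(),robot.read_force())
s=cv2.imread('pics/s13.png'); cv2.imwrite('pics/s13c.png',cv2.resize(s[170:370,130:330],None,fx=3,fy=3,interpolation=cv2.INTER_CUBIC))
P=cloud('t13','top').reshape(-1,3); D=P[:,:2]-O; c,s=np.cos(np.radians(YAW)),np.sin(np.radians(YAW)); X=D@[c,s]; Yc=D@[-s,c]
for x0 in(-.04,-.01,.02,.04):
    k=(abs(X-x0)<.004)&(Yc>.0)&(Yc<.13); print(x0,np.nanmedian(P[k,2]))
E
```

```text
[ 0.25844695 -0.06219418 -1.45606337]
((452.5940246582031, 346.8826904296875), (23.2573299407959, 23.005863189697266), 24.08574676513672)
90.225 [-0.1013489  -0.50350441  0.99961227]
-0.04 0.08176710680391874
-0.01 0.08207340049954065
0.02 0.08163140728392859
0.04 0.08123266546750518
```

View pics/s13c.png

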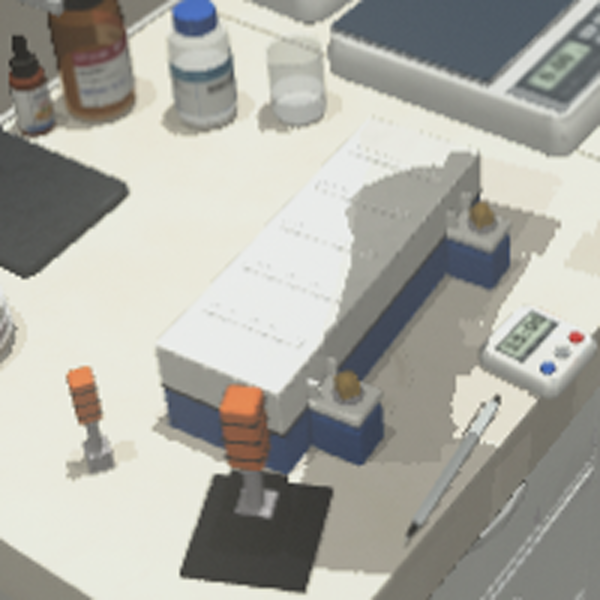

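View pics/w13.png

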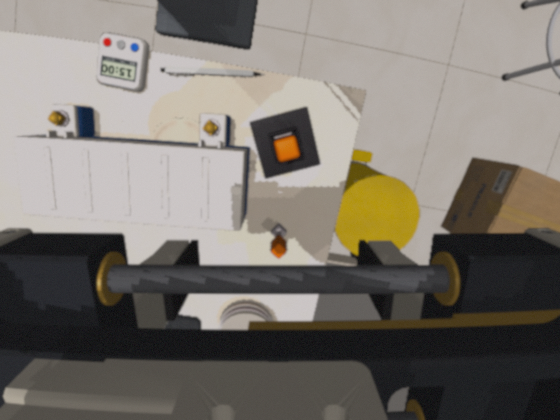

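View pics/t13.png

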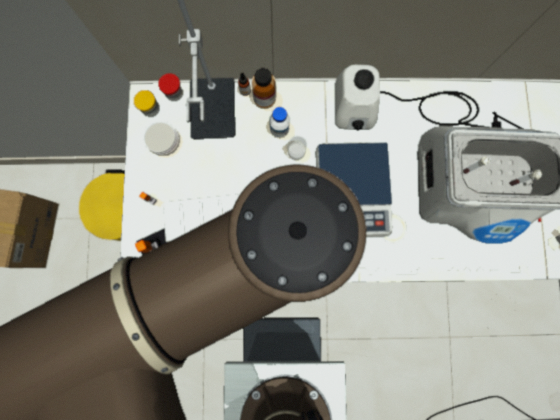

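```bash
python3 -c "
from rig import robot
robot.dwell(.3); robot.job_done(); print(robot.read_t())"
```

```text
the job is handed in; nothing more can be done
the job is handed in; nothing more can be done
```

I put the cup in the case, shut the lid, drove both screws home with the larger driver and stood the driver back in its stand. I handed the job in at about 90 s of the 210 s; it reports no verdict.

- **Cup:** only one was there, the yellow-lidded one. It stands in the middle bay.
- **Lid:** its top measured level at 83–84 mm above the bench right after closing, so it is shut. The last measurement, from the top camera, gave 81–82 mm, still level and within camera error.
- **Screws:** the driver seated fully on both before turning. Both heads then measured 59.4° in the close view, against 59.6° expected at the stop, so both are home. During turning there was a steady sideways force of 2–6 N and no clear torque rise at the stop, so I rely on the head angles.
- **Driver:** it bottomed in the stand at the height it was picked from. It looks upright, and its top is within about 1.5 mm of where it started.
- **Bystanders:** the timer, pen and beaker look unmoved in the last pictures.

One check disagreed: before seating, the side view put the driver's mouth about 3–5 mm off its expected position, and the wrist view about 1 mm. The clean seating agreed with the wrist view.

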